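# Weigh two vials on the pivot balance and seat the heavier one in the reader

### The job

Find out which of the two look-alike vials is fuller: stand one in each cup of the little pivot balance, let go and let the beam tip on its own. Take the vial whose side drops, leaving the other one standing in its cup, put it upright in the reader's well and push it down firmly, past the stiff sliding of the seat, until you feel it bottom out; then let go. Be gentle with the balance and do not force the seat.

Things in the scene. Friction and masses are not known exactly. Their poses are not given: they have to be found in the camera images.
- vial_a: One of two identical upright vials: white round body 30 mm diameter, 40 mm tall, then a grey round screw cap 26 mm diameter from 45 to 62 mm up (the top). Origin at the centre of its underside, z up its axis. Weighs 45 to 115 g, unknown; nothing outside shows which vial is heavier. Stands on the bench at the start; take it by the cap from above.
- vial_b: The other vial, same shape and sizes as vial_a; its own unknown weight of 45 to 115 g.
- balance: Pivot balance fixed on the bench: grey base 90 x 130 x 12 mm, a fork 85 mm high (33 x 24 mm) in its middle, and a beam along the balance's y axis turning about its x axis, pivot 75 mm above the bench. A cup stands on each end of the beam, 90 mm from the pivot. Origin at the centre of the base's underside, z up, +y towards cup_left.
- cup_left (a point): Centre of the inner floor of the cup on the balance's +y arm, 81 mm above the bench with the beam level. The cup is round, 35 mm inside and 43 mm outside diameter, its rim 8 mm above its floor. It is rigid with the beam (z is the cup's axis), so cup and vial lean with the beam.
- cup_right (a point): The same for the cup on the balance's -y arm.
- beam (a joint): Tilt of the beam in rad: 0 level, positive when cup_left is down, negative when cup_right is down, stops at -0.11 and 0.11 (cups about 10 mm down or up). Empty, it rests where left; a touch moves it. A vial in one cup takes it down to the stop, and with a vial in each it always goes to one stop, mostly in 1.5 s, nearly equal ones in 4 s. Rigid at a stop; keep loads under 15 N.
- reader: Vial reader fixed on the bench: block 134 x 134 mm, 50 mm high, with one round vertical well in the middle of its top. Origin at the centre of its underside, z up. Bottomed in the well means 10 to 18 N on the vial, held for half a second; over 25 N damages the seat. Once bottomed and let go, the vial's underside is 26 to 38 mm below the well's mouth.
- well_mouth (a point): Centre of the well's mouth, on top of the reader. Well 34 mm diameter, 3 mm chamfer. Its black rubber seat waits 18 to 33 mm down (varies, not reported). Pushed, the seat slides 5 to 8 mm stiffly (6 to 7 N) and stays where left, then bottoms out at a depth that varies by 12 mm and can only be felt: the rubber yields 1 mm per 7 N, and only at the bottom does the force climb past 8 N.
- reagent: Bystander: white closed reagent bottle, 42 mm diameter, 85 mm tall, origin under its centre. Leave it alone.
- beaker: Bystander: empty glass beaker, 64 mm diameter, 70 mm tall, origin under its centre. Leave it alone.
- bottle_cap: Bystander: loose flat screw cap, 34 mm diameter, 12 mm high, origin under its centre. Leave it alone.
Not all that is in view belongs to the job. Leave any red or turquoise look-alike of the vial_a alone.

How it is judged (in metres and radians):
On the way, in this order (a step that is already met when the one before it is completed fails the run):
1. a vial stands in each cup, both let go, the beam untouched and still, tipped more than 0.06 rad (((distance between vial_a and cup_left below 0.008 m and distance between vial_b and cup_right below 0.008 m) or (distance between vial_a and cup_right below 0.008 m and distance between vial_b and cup_left below 0.008 m)) and contact force between the fingers and vial_a below 0.1 N and contact force between the fingers and vial_b below 0.1 N and contact force between the fingers and balance below 0.1 N and (value of joint beam above 0.06 rad or value of joint beam below -0.06 rad) and velocity of joint beam between -0.03 and 0.03 rad/s), for 0.3 s.
2. the vial on the dropped side is gripped in its lowered cup, the other still in its raised cup (((contact force between the fingers and vial_a above 2 N and distance between vial_a and cup_left below 0.012 m and distance between vial_b and cup_right below 0.008 m and value of joint beam above 0.03 rad) or (contact force between the fingers and vial_b above 2 N and distance between vial_b and cup_left below 0.012 m and distance between vial_a and cup_right below 0.008 m and value of joint beam above 0.03 rad) or (contact force between the fingers and vial_a above 2 N and distance between vial_a and cup_right below 0.012 m and distance between vial_b and cup_left below 0.008 m and value of joint beam below -0.03 rad) or (contact force between the fingers and vial_b above 2 N and distance between vial_b and cup_right below 0.012 m and distance between vial_a and cup_left below 0.008 m and value of joint beam below -0.03 rad))), for 0.05 s.
3. one vial lifted at least 25 mm above its cup's level height, the other in its cup (((z of vial_a in the frame of balance above 0.106 m and contact force between the fingers and vial_a above 1 N and (distance between vial_b and cup_left below 0.008 m or distance between vial_b and cup_right below 0.008 m)) or (z of vial_b in the frame of balance above 0.106 m and contact force between the fingers and vial_b above 1 N and (distance between vial_a and cup_left below 0.008 m or distance between vial_a and cup_right below 0.008 m)))), for 0.1 s.
4. it is in the well, pressed on the seat with more than 9 N, the other in its cup (((horizontal distance between vial_a and well_mouth below 0.005 m and angle between vial_a's own z axis and vertical below 0.12 rad and z of vial_a in the frame of well_mouth below -0.0245 m and contact force between vial_a and reader above 9 N and (distance between vial_b and cup_left below 0.008 m or distance between vial_b and cup_right below 0.008 m)) or (horizontal distance between vial_b and well_mouth below 0.005 m and angle between vial_b's own z axis and vertical below 0.12 rad and z of vial_b in the frame of well_mouth below -0.0245 m and contact force between vial_b and reader above 9 N and (distance between vial_a and cup_left below 0.008 m or distance between vial_a and cup_right below 0.008 m)))), for 0.2 s.
At the end, for the whole second after the job is handed in: The vial that dropped stands in the reader's well, within 4 mm of its axis, tilted less than 0.12 rad, its underside at least 24.5 mm below the mouth, after being pressed home; the other vial stands in its cup (underside within 8 mm of the cup's floor centre); both released and at rest ((((horizontal distance between vial_a and well_mouth below 0.004 m and angle between vial_a's own z axis and vertical below 0.12 rad and z of vial_a in the frame of well_mouth below -0.0245 m) and (distance between vial_b and cup_left below 0.008 m or distance between vial_b and cup_right below 0.008 m)) or ((horizontal distance between vial_b and well_mouth below 0.004 m and angle between vial_b's own z axis and vertical below 0.12 rad and z of vial_b in the frame of well_mouth below -0.0245 m) and (distance between vial_a and cup_left below 0.008 m or distance between vial_a and cup_right below 0.008 m))) and contact force between the fingers and vial_a below 0.1 N and contact force between the fingers and vial_b below 0.1 N and linear speed of each of vial_a, vial_b below 0.02 m/s); the robot touches nothing.
It fails at once if the balance is loaded or pushed with more than 20 N (contact force between balance and anything else above 20 N).
It fails at once if a vial is forced into the reader with more than 25 N (contact force between any of vial_a, vial_b and reader above 25 N).
It fails at once if a vial is tipped over (leans more than 0.8 rad) (angle between any of vial_a, vial_b's own z axis and vertical above 0.8 rad).
It fails at once if a bystander is moved more than 20 mm (distance of any of reagent, beaker, bottle_cap from where it was at the start of the episode above 0.02 m).
It also fails if it takes over 72 s, if anything falls off the work surface, if the arm or the gripper's body presses on something with over 40 N, if the wrist force passes 120 N, or if a joint passes its speed limit or range.

### The arm

A 6-joint arm with a two-finger parallel gripper is mounted at the origin on the work surface. World frame = base frame: x ahead of the robot, y to its left, z up, the work surface at z = 0. Lengths are in m, angles in degrees, forces in N, time in s.
With the tool pointing down it reaches from about 0.375 to 0.9 m from the base axis. Payload 3.1 kg.
Tool frame: the origin (TCP) lies on the centre line of the jaws, within the pads' length; the fingertips stand 17 mm ahead of it and the grasp point (between the pads) lies 2 mm behind it; z points along the fingers, y is the line along which they close (so a half turn about z gives the same grasp; the last joint's range is limited). The gripper opens to 87 mm and grips with 3 to 60 N. Pads are 19 mm wide; open, the fingers measure 117 mm over their backs; the gripper's body (75 mm by 190 mm) begins 51 mm behind the grasp point.
Start: joints at [58.356, 30.224, 82.088, -0, 67.689, -10.227], TCP at [0.228, 0.582, 0.24] pointing down, gripper open.
Joint ranges: [-176.69, 176.69], [-43.24, 126.21], [12.49, 139.97], [-82, 262], [0, 151.66], [-163.58, 163.58]. Speed limits (degrees/s): [159.86, 159.86, 180, 180, 180, 180].

### API

Orientations are given as a 3x3 rotation matrix whose columns are the frame's x, y, z axes.
In Python, from rig import bot, imaging, finder gives the robot as it stands. The module is installed in compiled form; this text tells all that it offers.
- The arm moves only by the tool play_rows, never from a script. Its argument "motion" is a list that holds one entry, the list of rows, each a list of 6 numbers: the shift along the tool's x, y, z in m, then the turn, a rotation vector about the tool's x, y, z in degrees. In form: [[[dx, dy, dz, wx, wy, wz], ...]]. A call has 1 to 8 rows; each row is the pose to reach, as a shift and turn from the pose commanded when the call began, along the tool's axes at that moment; what a row does not reach only later rows make up. A row lasts 1/12 s, in which the tool goes at most 41.7 mm and 7.16 degrees, less where a joint would pass 70% of its speed; a pose out of reach is approached as far as the arm can. A call with a gripper value outside its range is refused whole. "fingers" is the finger opening in m, from 0 to 0.087, set as the call begins (left out, the last holds). The fingers move at their own pace and stop on an object; the grip force is fixed at half the most. Time passes only in rows, so rows that repeat a pose let the fingers close. It gives the time, the measured TCP pose, the force, the opening and the grip force at its end, in the units of the state.
- bot.read_state(): the state, without advancing time (a new reading comes with each control period).
- imaging.capture(name): name is "scene" or "top"; returns a dict with "frame" (400x640x3 uint8, red, green, blue), "camera_matrix" (3x3 intrinsics, pixels), "k1" (the pictures are not rectified: a ray, as slopes to the right and down, at radius r is drawn at 1 + k1 r^2 times it, then the intrinsics apply), "R" (3x3) and "t" (3): a world point X has camera coordinates R X + t. Camera axes: x right, y down, z forward; pixel columns grow to the right and rows downward; lengths in m; the calibration is good to about 2 mm. A picture is of the moment at which its call begins. There is no depth.
- bot.hand_in(): hands the job in; it is judged then, once.
Trained networks look in the newest picture that a camera, given by its name, has taken for a name from the list of things; names that differ only in an ending like _2 or _b are one class to them, and where a whole thing is asked for, a point or a joint stands for the part that bears it (a point fixed in the world has none). Each returns a list of dicts, best first, with "confidence" (0 to 1); they miss things now and then, are a little off and sometimes report something else, mostly with a low value. They report only what shows in the picture. A call takes as long as a camera call. They do not tell look-alikes from the thing itself.
- finder.recognise(camera, name): "at" ([x, y, z] in m, in world coordinates, good to about 4 mm: the middle of the surface that is visible of it).
- finder.outline_of(camera, name): "pixels" (400x640 bool, what is visible of it).
The state is a dict: "time_s": time; "joint_positions": joint angles; "qvel": joint speeds; "tau": joint torques, N m; "position": TCP position; "tcp_rot": TCP orientation; "force": force on the tool from outside, world axes, zero at the start; "moment": the same for the moment, N m; "opening": opening from 0.0 (shut) to 1.0 (fully open); "grasp_force": force on a finger pad.
Only numpy, scipy, OpenCV 4.12 (cv2) and the standard library are available. Lean on these libraries where they do the work, as an engineer would, in place of code of your own. Each camera call takes 0.05 s, during which the arm holds its last target. There are 200 camera calls.

## Working session

There is one attempt and no reset: what is moved stays moved. The work goes in short steps, Python scripts to look and compute and a tool call to move; the robot and the scene stay as the last step left them, time stands still between calls to the robot, and variables do not carry over. Pictures are saved under pics/ and viewed, at most 10 in all, crops included, and the job is handed in when it is done.

Besides the shell and the picture viewer there is one more tool, called after ">>>" as a command line: name --argument value ..., lists and objects as JSON in quotes. play_rows: Moves the arm, as the interface text tells. Its arguments: {"type":"object","properties":{"motion":{"type":"array"},"fingers":{"type":"number"}},"required":["motion"]}

```bash
mkdir -p pics; cat > h.py <<'E'
import numpy as np, cv2
from rig import bot, imaging, finder
def cap(n,save=None):
    c=imaging.capture(n)
    if save: cv2.imwrite('pics/'+save,c['frame'][:,:,::-1])
    return c
def proj(c,X):
    p=np.asarray(c['R'])@np.asarray(X,float)+np.asarray(c['t']); s=p[:2]/p[2]; s=s*(1+c['k1']*(s@s))
    K=np.asarray(c['camera_matrix']); return K[:2,:2]@s+K[:2,2]
def ray(c,uv):
    K=np.asarray(c['camera_matrix']); d=np.linalg.solve(K[:2,:2],np.asarray(uv,float)-K[:2,2]); s=d.copy()
    for _ in range(30): s=d/(1+c['k1']*(s@s))
    R=np.asarray(c['R']); o=-R.T@np.asarray(c['t']); v=R.T@np.r_[s,1]; return o,v/np.linalg.norm(v)
def onz(c,uv,z):
    o,v=ray(c,uv); return o+v*(z-o[2])/v[2]
def tri(obs):
    A=np.zeros((3,3));b=np.zeros(3)
    for c,uv in obs:
        o,v=ray(c,uv);P=np.eye(3)-np.outer(v,v);A+=P;b+=P@o
    return np.linalg.solve(A,b)
E
python3 - <<'E'
from h import *
np.set_printoptions(precision=3,suppress=True)
s=bot.read_state();print(s['time_s'],s['position'],s['tcp_rot'],s['force'])
for n in('scene','top'):
    c=cap(n,n+'0.png');print(n,-np.asarray(c['R']).T@c['t'],c['R'][2],c['k1'],c['camera_matrix'][0])
    for k in('vial_a','balance','cup_left','reader','reagent','beaker','bottle_cap'):
        for d in finder.recognise(n,k): print(k,round(d['confidence'],2),np.array(d['at']),proj(c,d['at']).round())
print(bot.read_state()['time_s'])
E
```

```text
0.0 [0.228 0.581 0.239] [[-0.931  0.365 -0.001]
 [ 0.365  0.931 -0.002]
 [ 0.    -0.002 -1.   ]] [-0.179  0.345  0.047]
scene [1.276 0.08  0.643] [-0.78  -0.056 -0.624] -0.03451423830725667 [395.749   0.    321.846]
vial_a 0.78 [ 0.441 -0.315  0.038] [197. 175.]
vial_a 0.74 [ 0.484 -0.262  0.042] [212. 185.]
vial_a 0.63 [ 0.548 -0.312  0.039] [184. 200.]
vial_a 0.59 [ 0.418 -0.238  0.041] [227. 171.]
vial_a 0.55 [ 0.587 -0.254  0.035] [202. 213.]
balance 0.59 [0.61  0.018 0.023] [315. 230.]
cup_left 0.58 [0.597 0.008 0.08 ] [312. 208.]
reader 0.85 [0.515 0.299 0.049] [435. 203.]
reagent 0.69 [ 0.423 -0.081  0.042] [285. 175.]
beaker 0.74 [ 0.737 -0.059  0.048] [272. 261.]
beaker 0.41 [0.599 0.01  0.082] [313. 208.]
bottle_cap 0.54 [0.518 0.297 0.046] [435. 205.]
bottle_cap 0.53 [0.732 0.134 0.014] [366. 277.]
top [0.486 0.039 1.109] [ 0.085 -0.033 -0.996] -0.002813358307021816 [414.061   0.    323.541]
vial_a 0.75 [ 0.536 -0.309  0.062] [446. 206.]
vial_a 0.56 [ 0.415 -0.244  0.057] [422. 254.]
vial_a 0.5 [ 0.477 -0.257  0.059] [426. 229.]
vial_a 0.49 [ 0.581 -0.252  0.059] [424. 188.]
vial_a 0.47 [ 0.43  -0.309  0.057] [447. 247.]
balance 0.95 [0.594 0.018 0.009] [318. 185.]
cup_left 0.64 [0.594 0.016 0.083] [319. 183.]
cup_left 0.43 [0.732 0.135 0.014] [274. 134.]
reader 0.89 [0.481 0.305 0.049] [205. 228.]
reagent 0.58 [0.598 0.017 0.082] [319. 181.]
reagent 0.51 [ 0.405 -0.08   0.059] [357. 258.]
beaker 0.79 [ 0.728 -0.059  0.027] [347. 135.]
beaker 0.59 [ 0.581 -0.254  0.062] [424. 188.]
0.8
```

View pics/scene0.png

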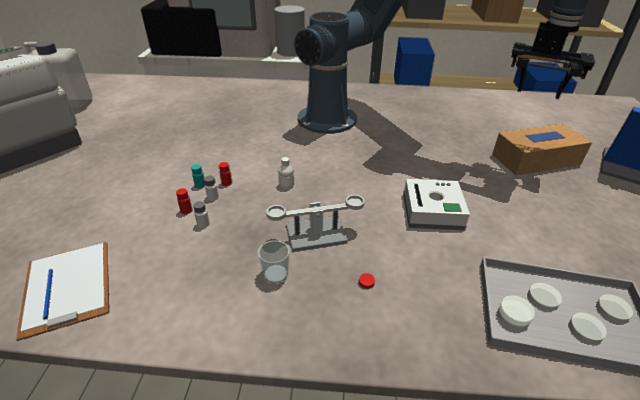

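View pics/top0.png

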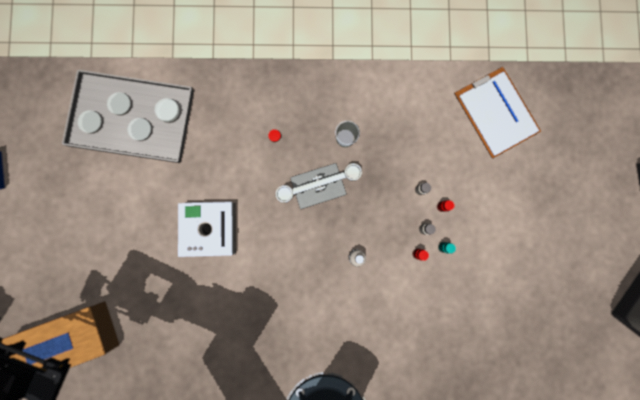

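```bash
python3 - <<'E'
import cv2,numpy as np
t=cv2.imread('pics/top0.png');s=cv2.imread('pics/scene0.png')
a=cv2.resize(s[150:240,165:255],None,fx=4.4,fy=4.4,interpolation=cv2.INTER_CUBIC)
b=cv2.resize(t[175:265,400:460],(264,396),interpolation=cv2.INTER_CUBIC)
u=np.hstack([a[:396],b])
c=cv2.resize(s[185:255,255:375],(396,204),interpolation=cv2.INTER_CUBIC)
d=cv2.resize(t[150:220,265:375],(264,204),interpolation=cv2.INTER_CUBIC)
cv2.imwrite('pics/crop1.png',np.vstack([u,np.hstack([c,d])]))
E
```

```text
(no output)
```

View pics/crop1.png

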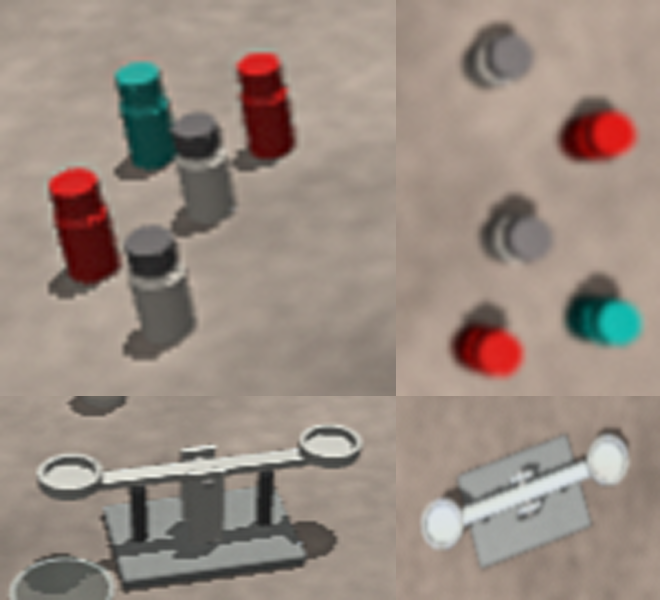

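```bash
python3 - <<'E'
from h import *
np.set_printoptions(precision=4,suppress=True)
s=cap('scene');t=cap('top')
for n,a,b in(('v1',(199.3,204.5),(426.4,187.5)),('v2',(209.5,179.5),(430,229.1)),('cupR',(276.5,212.1),(353.3,171.6)),('cupL',(355,201.1),(285.4,193.6))):
    X=tri([(s,a),(t,b)]);print(n,X,proj(s,X)-a,proj(t,X)-b)
# refine top-view blobs by HSV
for z,c,uv,r in((.062,t,(426.4,187.5),.013),(.062,t,(430,229.1),.013),(.089,t,(353.3,171.6),.0215),(.089,t,(285.4,193.6),.0215)):
    # circle edge fit: maximise mean radial gradient along projected circle
    g=cv2.GaussianBlur(cv2.cvtColor(c['frame'],cv2.COLOR_RGB2LAB).astype(np.float32),(0,0),.7)
    X0=onz(c,uv,z);best=[]
    th=np.linspace(0,2*np.pi,48,endpoint=False)
    def ring(X,r): 
        P=np.array([proj(c,X+[r*np.cos(q),r*np.sin(q),0]) for q in th],np.float32)
        return cv2.remap(g,P[None,:,0],P[None,:,1],cv2.INTER_LINEAR)[0]
    for dx in np.arange(-.006,.0061,.001):
        for dy in np.arange(-.006,.0061,.001):
            X=X0+[dx,dy,0]; best.append((np.median(np.linalg.norm(ring(X,r-.0025)-ring(X,r+.0025),axis=1)),*X))
    best=np.array(sorted(best,reverse=True)[:6]);print(X0,best[:,1:].mean(0),best[:,1:].std(0),best[0,0])
m=[]
o={}
for n in('scene','top'):
    d=finder.recognise(n,'well_mouth');print(n,[(x['confidence'],x['at']) for x in d])
cv2.imwrite('pics/crop2.png',np.hstack([cv2.resize(s['frame'][165:240,395:475,::-1],None,fx=5,fy=5,interpolation=cv2.INTER_CUBIC),cv2.resize(t['frame'][193:268,170:245,::-1],None,fx=5,fy=5,interpolation=cv2.INTER_CUBIC)]))
E
```

```text
v1 [ 0.5832 -0.2591  0.0571] [-0.4841 -0.068 ] [-0.4284  0.1028]
v2 [ 0.4767 -0.2676  0.0528] [-0.1836 -0.0276] [-0.1799  0.0377]
cupR [ 0.6213 -0.0682  0.0812] [-0.5467 -0.0417] [-0.4747  0.0633]
cupL [0.5663 0.1023 0.0815] [-0.8724 -0.0061] [-0.8017  0.0066]
[ 0.583  -0.2588  0.062 ] [ 0.5815 -0.2565  0.062 ] [0.0005 0.0011 0.    ] 24.590866088867188
[ 0.4769 -0.2654  0.062 ] [ 0.4762 -0.2657  0.062 ] [0.0007 0.0012 0.    ] 20.95013427734375
[ 0.6205 -0.0685  0.089 ] [ 0.6213 -0.0677  0.089 ] [0.0007 0.0007 0.    ] 41.72587585449219
[0.5658 0.0999 0.089 ] [0.5663 0.1044 0.089 ] [0.0005 0.001  0.    ] 29.06467056274414
scene [(0.7, [0.518, 0.3022, 0.0505])]
top [(0.66, [0.4846, 0.3045, 0.0489]), (0.6, [0.595, 0.0178, 0.0851])]
```

View pics/crop2.png

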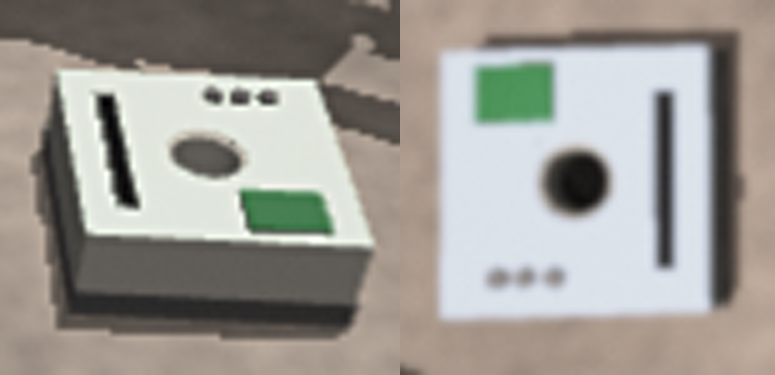

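Candidates in the scene picture are red at (225,173) and (184,201), turquoise at (197,176), and white/grey-capped at (210,180) and (199,205). The crop confirms that the last two are the vials. The balance cups are at scene (276,212) and (355,201), and the well is at (436,196) in scene and (205,229) in top.

```bash
cat >> h.py <<'E'
from scipy.spatial.transform import Rotation as Rot
BY=np.array([-.3056,.9522,0]);BX=np.array([.9522,.3056,0])
def tgt(lean=0): # lean = beam angle (deg, + = left down): rotate about -BX
    R0=np.c_[BY,BX,[0,0,-1.]]
    return Rot.from_rotvec(np.radians(-lean)*BX).as_matrix()@R0
def plan(p,lean=0):
    s=bot.read_state();R0=np.asarray(s['tcp_rot']);R=tgt(lean)
    d=R0.T@(np.asarray(p)-s['position']);w=Rot.from_matrix(R0.T@R).as_rotvec(degrees=True)
    print('t',s['time_s'],'pos',np.round(s['position'],4),'F',np.round(s['force'],2),'j',np.round(s['joint_positions'],0),'| shift',np.round(d,4),'turn',np.round(w,2), 'rows',np.linalg.norm(d)/.0417,np.linalg.norm(w)/7.16)
E
python3 -c "
from h import *
plan([.5825,-.258,.13])"
```

```text
t 1.0 pos [0.2282 0.5818 0.2396] F [-0.2   0.73  0.09] j [ 58.  30.  82.  -0.  68. -10.] | shift [-0.6365 -0.6524  0.1096] turn [ 0.    0.   50.79] rows 22.015815093161127 7.093218526541616
```

>>> play_rows --motion '[[[-0.23, -0.236, 0, 0, 0, 50.8], [-0.23, -0.236, 0, 0, 0, 50.8], [-0.23, -0.236, 0, 0, 0, 50.8], [-0.23, -0.236, 0, 0, 0, 50.8], [-0.23, -0.236, 0, 0, 0, 50.8], [-0.23, -0.236, 0, 0, 0, 50.8], [-0.23, -0.236, 0, 0, 0, 50.8], [-0.23, -0.236, 0, 0, 0, 50.8]]]' --fingers 0.06

```text
time_s: 1.67
position: [0.3567, 0.2762, 0.2399]
tcp_rot: [[-0.301, 0.954, 0.001], [0.954, 0.301, 0.0], [-0.0, 0.001, -1.0]]
force: [-0.1, -1.0, 0.8]
opening: 0.697
grasp_force: 0.0
```

```bash
python3 -c "
from h import *
plan([.5825,-.258,.13])"
```

```text
t 1.6667 pos [0.3567 0.2762 0.2399] F [-0.07 -1.02  0.78] j [ 24.  17. 106.  -0.  57.   6.] | shift [-0.5773  0.0544  0.11  ] turn [ 0.05  0.01 -0.27] rows 14.154368831450563 0.03802006402761444
```

>>> play_rows --motion '[[[-0.3, 0.028, 0, 0, 0, 0], [-0.3, 0.028, 0, 0, 0, 0], [-0.3, 0.028, 0, 0, 0, 0], [-0.3, 0.028, 0, 0, 0, 0], [-0.3, 0.028, 0, 0, 0, 0], [-0.3, 0.028, 0, 0, 0, 0], [-0.3, 0.028, 0, 0, 0, 0], [-0.3, 0.028, 0, 0, 0, 0]]]'

```text
time_s: 2.33
position: [0.4783, -0.0046, 0.2402]
tcp_rot: [[-0.301, 0.954, 0.005], [0.954, 0.301, -0.003], [-0.005, 0.004, -1.0]]
force: [0.1, -0.6, -0.2]
opening: 0.691
grasp_force: 0.0
```

>>> play_rows --motion '[[[-0.277, 0.026, 0.1, 0, 0, 0], [-0.277, 0.026, 0.1, 0, 0, 0], [-0.277, 0.026, 0.1, 0, 0, 0], [-0.277, 0.026, 0.1, 0, 0, 0], [-0.277, 0.026, 0.1, 0, 0, 0], [-0.277, 0.026, 0.1, 0, 0, 0], [-0.277, 0.026, 0.1, 0, 0, 0], [-0.277, 0.026, 0.1, 0, 0, 0]]]'

```text
time_s: 3.0
position: [0.586, -0.2612, 0.137]
tcp_rot: [[-0.302, 0.953, 0.002], [0.953, 0.302, -0.003], [-0.004, 0.001, -1.0]]
force: [0.4, 0.3, 0.6]
opening: 0.692
grasp_force: 0.0
```

```bash
python3 -c "
from h import *
plan([.5825,-.258,.060])
c=cap('scene');t=cap('top')
cv2.imwrite('pics/a.png',np.hstack([cv2.resize(c['frame'][130:240,140:260,::-1],None,fx=3.3,fy=3.3,interpolation=cv2.INTER_CUBIC),cv2.resize(t['frame'][150:260,370:490,::-1],None,fx=3.3,fy=3.3,interpolation=cv2.INTER_CUBIC)]))
"
```

```text
t 3.0 pos [ 0.586  -0.2612  0.137 ] F [0.36 0.34 0.58] j [-34.  38.  85.  -0.  57. -51.] | shift [ 0.0044 -0.0024  0.077 ] turn [ 0.06  0.23 -0.24] rows 1.8507896105668815 0.04675270441336787
```

View pics/a.png

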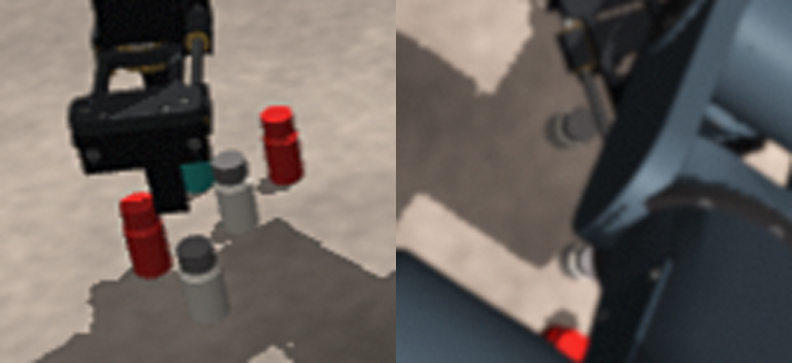

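```bash
python3 -c "
from h import *
c=cap('scene')
p=np.array(bot.read_state()['position'])
for k in (.03,.045,.0585):
  print(proj(c,p+BX*k+[0,0,-.017]),proj(c,p+BX*k+BY*.0095+[0,0,-.017]),proj(c,p+BX*k-BY*.0095+[0,0,-.017]))
print(proj(c,[.5825,-.258,.062]))
"
```

```text
[195.48942175 189.96700899] [199.94589499 189.41192575] [191.01814239 190.52418915]
[195.37493473 194.05777685] [199.89117863 193.48782248] [190.84349761 194.62987144]
[195.270075   197.83453171] [199.84146611 197.25068608] [190.68312958 198.42055742]
[199.00159678 202.65183203]
```

```bash
python3 -c "
from h import *
c=cap('scene')
g=cv2.cvtColor(c['frame'],cv2.COLOR_RGB2GRAY)
for r in range(182,198,2): print(r,g[r,182:206])
print('caps');
for r in range(198,212,2): print(r,g[r,186:214])
"
```

```text
182 [174 174 173 177 176 123  27   0   6  10   9   8   8  10   7   7  15  41
  54  51  48  47  46  42]
184 [172 172 172 173 179 178  94  18   0   7  10   8   9   9   6  10  12  31
  56  53  50  45  48  50]
186 [178 180 181 180 181 185 172  49   0   7  10   5  10   8   9   9   6  20
  42  49  43  56 100 138]
188 [124 127 143 161 181 185 177  95  18   1  12   8   7   9  12  10   8  17
  50  91 126 173 166 120]
190 [ 94  55  47  49  84 160 182 169  49   1   7   8   8  12   5   6   4  13
  79 156 184 182 179 160]
192 [ 50  50  50  43  34  95 179 173  90   9   0   0  11  21  22  25  41  49
  72 130 174 175 174 161]
194 [ 41  36  34  30  25  67 153 183 177 168 189 191 189 186 181 175 175 177
 174 171 169 169 170 165]
196 [ 37  36  33  32  25  27  73 147 174 173 174 175 174 171 168 166 167 168
 170 173 174 175 178 180]
caps
198 [ 38  39  39  86 169 171 167 166 167 168 169 169 171 170 172 172 175 176
 160  99  83  86  97 101 101 100  98  97]
200 [ 45  35  29  48 118 167 168 169 172 174 177 176 176 177 176 178 180 161
 100  88  90  89  88  90  96  97  99  96]
202 [ 36  30  27  30  86 170 172 171 159 111  75  62  62  60  60  62  79  96
  89  86  85  83  87  98  95  84  87  88]
204 [ 35  35  30  26  55 122 167 130  67  57  63  64  64  64  65  63  61  62
 111 175 179 175 168 152  98  84  84  83]
206 [ 33  36  31  27  32  93 168 104  60  63  66  64  66  65  66  65  54  42
  62  99  97  91  81  82  83  84  82  83]
208 [ 36  37  35  29  24  58 127 163  60  41  47  48  47  46  47  43  42  39
  37  62  90  88  87  86  86  86  87  86]
210 [ 36  35  33  30  23  47 114 169 104  46  44  47  48  47  45  44  40  38
  54  86  99  88  89  87  86  86  86  85]
```

>>> play_rows --motion '[[[0.0044, -0.0024, 0.02, 0, 0.2, -0.2], [0.0044, -0.0024, 0.05, 0, 0.2, -0.2], [0.0044, -0.0024, 0.068, 0, 0.2, -0.2], [0.0044, -0.0024, 0.077, 0, 0.2, -0.2], [0.0044, -0.0024, 0.077, 0, 0.2, -0.2], [0.0044, -0.0024, 0.077, 0, 0.2, -0.2]]]'

```text
time_s: 3.7
position: [0.5804, -0.2503, 0.0634]
tcp_rot: [[-0.31, 0.951, -0.001], [0.951, 0.31, 0.003], [0.003, 0.0, -1.0]]
force: [0.4, -0.6, 0.2]
opening: 0.69
grasp_force: 0.0
```

>>> play_rows --motion '[[[0, 0, 0, 0, 0, 0], [0, 0, 0, 0, 0, 0], [0, 0, 0, 0, 0, 0], [0, 0, 0, 0, 0, 0], [0, 0, 0, 0, 0, 0], [0, 0, 0, 0, 0, 0]]]' --fingers 0.01

```text
time_s: 4.2
position: [0.5802, -0.2515, 0.0628]
tcp_rot: [[-0.309, 0.951, -0.001], [0.951, 0.309, 0.003], [0.003, 0.0, -1.0]]
force: [1.3, -0.5, -0.2]
opening: 0.322
grasp_force: 0.2
```

>>> play_rows --motion '[[[0, 0, 0, 0, 0, 0], [0, 0, 0, 0, 0, 0], [0, 0, 0, 0, 0, 0]]]' --fingers 0.045

```text
time_s: 4.45
position: [0.58, -0.2513, 0.0624]
tcp_rot: [[-0.309, 0.951, -0.001], [0.951, 0.309, 0.003], [0.004, -0.0, -1.0]]
force: [0.2, -0.9, -0.2]
opening: 0.463
grasp_force: 0.0
```

```bash
python3 -c "
from h import *
plan([.5825,-.258,.061])
c=cap('scene')
g=cv2.cvtColor(c['frame'],cv2.COLOR_RGB2GRAY)
for r in range(198,222,2): print(r,g[r,188:212])
"
```

```text
t 4.45 pos [ 0.58   -0.2513  0.0624] F [ 0.19 -0.94 -0.17] j [-34.  44.  88.   0.  48. -52.] | shift [-0.0071  0.0003  0.0014] turn [-0.01 -0.21  0.19] rows 0.17382800753268776 0.039653951925983776
198 [20 20 21 20 20 20 19 19 16 15 13 15 10 13 11 12  8 12 11 10  7 12  8  9]
200 [ 7  8  7  7  9  8  9 10  8 10 10  8  8 10  8 11  9  9  9 12 11 24 39 33]
202 [10 10  8 13  9 13 11  7 10 11 11 11 11  8 12 11  7 11 12 10 17 31 42 43]
204 [11 10 11  6  9  9  8  9 10  8 10 13  9  5  9  8 12  5  7 10  8  8  9 21]
206 [ 7  9 13  6 10  8  8 11 10  9 11  8 10  9 12  9 12  9  8  9 16 16 26 35]
208 [ 6  8  7  7 10 14 11 15 14 13  9  7  9  8  7 11  8  6 19 61 93 92 90 89]
210 [30 34 28 35 62 91 68 49 44 28 10  5 10 10 12 10 11  9  9 42 79 92 88 87]
212 [ 35  39  54  73  98 102 112  90  69  57  18   4   6   8   9  10  10   8
   7  19  60  95  93  89]
214 [ 94  97  99  98  98  94 100 132 142 134  85  19   1   4   8   8   3   9
   8   9  45  85  96  94]
216 [ 94  95  96  95  95  96  93  92  99 103  90  34  37  42  49  52  59  60
  72  80  87  94  93  91]
218 [ 98  97  96  96  96  95  96  91  98 101 102 102 104 102 100  98  93  91
  83  75  78  92  92  93]
220 [ 99  98  98  96  96  95  97  96  96  98 102 102 100 100  98  97  93  90
  86  77  76  85  95  95]
```

>>> play_rows --motion '[[[-0.007, 0.0005, 0.001, 0, 0, 0], [-0.007, 0.0005, 0.001, 0, 0, 0], [-0.007, 0.0005, 0.001, 0, 0, 0]]]'

```text
time_s: 4.75
position: [0.5831, -0.2585, 0.0615]
tcp_rot: [[-0.308, 0.951, -0.001], [0.951, 0.308, 0.003], [0.003, 0.0, -1.0]]
force: [-0.5, -0.2, -0.1]
opening: 0.512
grasp_force: 0.0
```

>>> play_rows --motion '[[[0, 0, 0, 0, 0, 0], [0, 0, 0, 0, 0, 0], [0, 0, 0, 0, 0, 0], [0, 0, 0, 0, 0, 0], [0, 0, 0, 0, 0, 0], [0, 0, 0, 0, 0, 0], [0, 0, 0, 0, 0, 0], [0, 0, 0, 0, 0, 0]]]' --fingers 0.01

```text
time_s: 5.42
position: [0.5828, -0.2578, 0.0615]
tcp_rot: [[-0.309, 0.951, -0.001], [0.951, 0.309, 0.003], [0.004, -0.0, -1.0]]
force: [0.4, 0.4, 0.1]
opening: 0.286
grasp_force: 30.0
```

>>> play_rows --motion '[[[0, 0, -0.04, 0, 0, 0], [0, 0, -0.08, 0, 0, 0], [0, 0, -0.12, 0, 0, 0], [0.036, 0, -0.13, 0, 0, 0], [0.075, 0, -0.13, 0, 0, 0], [0.115, 0, -0.13, 0, 0, 0], [0.155, 0, -0.13, 0, 0, 0], [0.19, 0, -0.13, 0, 0, 0]]]'

```text
time_s: 6.08
position: [0.5225, -0.0754, 0.1923]
tcp_rot: [[-0.308, 0.951, -0.002], [0.951, 0.308, 0.004], [0.005, -0.001, -1.0]]
force: [-0.5, 0.4, -0.4]
opening: 0.287
grasp_force: 30.0
```

```bash
python3 -c "
from h import *
plan([.5663,.1034,.185])"
```

```text
t 6.0833 pos [ 0.5225 -0.0754  0.1923] F [-0.53  0.43 -0.38] j [-20.  27.  99.   0.  55. -39.] | shift [0.1565 0.0968 0.0079] turn [-0.04 -0.26  0.17] rows 4.416720119399931 0.044154886139077025
```

>>> play_rows --motion '[[[0.04, 0.025, 0, 0, 0, 0.2], [0.08, 0.049, 0, 0, 0, 0.2], [0.117, 0.073, 0, 0, 0, 0.2], [0.15, 0.094, 0.004, 0, -0.2, 0.2], [0.1585, 0.0955, 0.007, 0, -0.2, 0.2], [0.1585, 0.0955, 0.007, 0, -0.2, 0.2], [0.1585, 0.0955, 0.007, 0, -0.2, 0.2], [0.1585, 0.0955, 0.007, 0, -0.2, 0.2]]]'

```text
time_s: 6.75
position: [0.5658, 0.1021, 0.1856]
tcp_rot: [[-0.306, 0.952, -0.001], [0.952, 0.306, -0.001], [-0.0, -0.001, -1.0]]
force: [0.0, -0.2, -1.7]
opening: 0.292
grasp_force: 30.0
```

```bash
python3 -c "
from h import *
plan([.5663,.1034,.185])
c=cap('scene');t=cap('top')
cv2.imwrite('pics/b.png',np.hstack([cv2.resize(c['frame'][140:260,265:385,::-1],None,fx=3.3,fy=3.3,interpolation=cv2.INTER_CUBIC),cv2.resize(t['frame'][130:250,250:370,::-1],None,fx=3.3,fy=3.3,interpolation=cv2.INTER_CUBIC)]))
"
```

```text
t 6.75 pos [0.5658 0.1021 0.1856] F [ 0.02 -0.17 -1.67] j [ -1.  30.  92.  -0.  57. -19.] | shift [0.001  0.0009 0.0006] turn [-0.05  0.02  0.  ] rows 0.03530878532984783 0.00780943875009372
```

View pics/b.png

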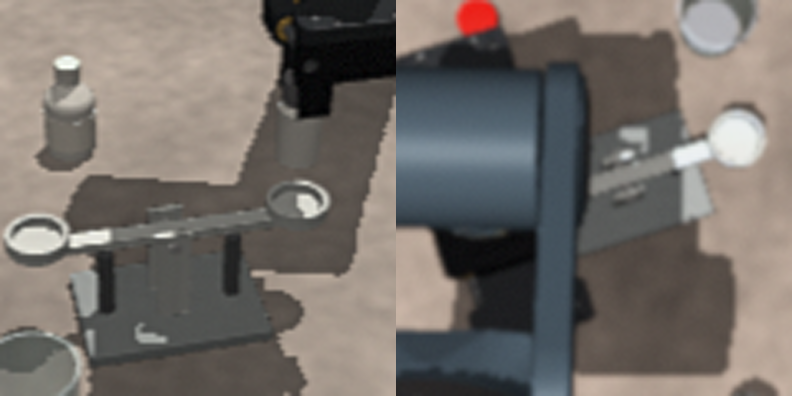

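```bash
python3 -c "
from h import *
c=cap('scene')
g=cv2.cvtColor(c['frame'],cv2.COLOR_RGB2GRAY)
np.set_printoptions(linewidth=200)
for r in range(176,212,1): print(r,g[r,342:370])
p=np.array(bot.read_state()['position'])
th=np.linspace(0,6.28,200)
def ext(X,r):
  P=np.array([proj(c,np.array(X)+[r*np.cos(q),r*np.sin(q),0]) for q in th]); return P.min(0).round(2),P.max(0).round(2)
print('vial bottom',ext(p-[0,0,.0615],.015),'top body',ext(p-[0,0,.0215],.015))
for z in (.087,.089,.091): print('rim',ext([.5663,.1034,z],.0215),'inner',ext([.5663,.1034,z],.0175),'floor',ext([.5663,.1034,z-.008],.0175))
"
```

```text
176 [160 157 115  81  81  82  79  82  88  91  95  97  83  77  95 101 100  98  94  89  84  84  82  80  81  81  81  82]
177 [158 120  83  81  82  83  80  82  89  92  95  98  99 100 101 100  97  96  92  85  84  83  82  81  80  82  81  82]
178 [156 113  81  81  84  84  82  83  90  94  97  97  99  99  99  99  97  94  90  83  82  82  82  82  81  82  82  83]
179 [119  82  81  83  82  83  81  85  90  93  98  99  98  99  99  97  96  94  88  80  82  83  82  82  83  84  83  81]
180 [116  82  80  81  81  83  81  85  91  94  96  98  98  98  98  96  95  94  87  81  82  83  82  84  84  82  82  81]
181 [86 81 81 81 82 82 81 85 92 95 97 98 99 99 97 96 95 92 88 85 84 84 85 85 84 85 84 82]
182 [ 84  81  83  81  83  84  84  86  91  95  97  98  98 100  98  97  96  91  88  86  85  83  84  85  85  85  86  85]
183 [83 84 83 85 85 83 82 86 93 96 97 98 99 98 97 96 93 90 87 87 86 87 86 87 86 86 86 86]
184 [ 84  84  85  86  88  84  84  88  92  95  97  99  97 100  98  96  93  89  86  86  88  88  88  88  85  86  86  86]
185 [84 85 85 87 87 83 84 89 93 96 97 98 99 99 97 96 94 90 85 85 89 90 90 87 86 87 87 88]
186 
[... 2683 characters left out ...]
86 86 84 82 83 85 84 85 85 85 83 83 84 84 84 85 85 86 85 84 85 85 84 84]
vial bottom (array([348.07, 181.9 ]), array([361.64, 189.94])) top body (array([349.06, 166.99]), array([363.03, 174.85]))
rim (array([345.28, 193.46]), array([364.23, 205.2 ])) inner (array([347.04, 194.52]), array([362.47, 204.07])) floor (array([346.86, 197.25]), array([362.2 , 206.83]))
rim (array([345.32, 192.78]), array([364.3, 204.5])) inner (array([347.09, 193.83]), array([362.54, 203.37])) floor (array([346.9 , 196.57]), array([362.27, 206.14]))
rim (array([345.37, 192.09]), array([364.37, 203.8 ])) inner (array([347.13, 193.14]), array([362.6 , 202.67])) floor (array([346.95, 195.89]), array([362.34, 205.45]))
```

```bash
cat > cupfit.py <<'E'
from h import *
from scipy.optimize import minimize
c=cap('scene');t=cap('top')
th=np.linspace(0,2*np.pi,90,endpoint=False)
def fit(c,img,X0,rs,sg):
    g=cv2.GaussianBlur(cv2.cvtColor(img,cv2.COLOR_BGR2GRAY).astype(np.float32),(0,0),.6)
    g=np.minimum(g,200)
    def m(X,r):
        P=np.array([proj(c,X+[r*np.cos(q),r*np.sin(q),0]) for q in th],np.float32)
        return cv2.remap(g,P[None,:,0],P[None,:,1],cv2.INTER_CUBIC)[0].mean()
    f=lambda d:-sum(s*m(X0+np.r_[d,0]/1000,r) for s,r in zip(sg,rs))
    b=min((minimize(f,s,method='Nelder-Mead') for s in([0,0],[3,0],[-3,0],[0,3],[0,-3])),key=lambda q:q.fun)
    return X0+np.r_[b.x,0]/1000,-b.fun
s0=cv2.imread('pics/scene0.png');t0=cv2.imread('pics/top0.png')
if __name__=='__main__':
  for n,X in(('R',[.6213,-.068]),('L',[.5663,.1034])):
    for z in(.0865,.089,.0915): print(n,z,'scene',fit(c,s0,np.r_[X,z],[.0195,.0245],[1,-1]),'top',fit(t,t0,np.r_[X,z],[.0195,.0245],[1,-1]))
  print('well scene',fit(c,s0,np.array([.484,.305,.05]),[.0225,.0145],[1,-1]),'top',fit(t,t0,np.array([.484,.305,.05]),[.0225,.0145],[1,-1]))
E
python3 cupfit.py
```

```text
R 0.0865 scene (array([ 0.62130306, -0.068525  ,  0.0865    ]), np.float64(50.29576110839844)) top (array([ 0.62110283, -0.06799766,  0.0865    ]), np.float64(45.79534912109375))
R 0.089 scene (array([ 0.62371172, -0.06799937,  0.089     ]), np.float64(50.99554443359375)) top (array([ 0.62074922, -0.06799749,  0.089     ]), np.float64(45.60552978515625))
R 0.0915 scene (array([ 0.62663906, -0.06799293,  0.0915    ]), np.float64(49.46891784667969)) top (array([ 0.62038698, -0.06799891,  0.0915    ]), np.float64(45.264801025390625))
L 0.0865 scene (array([0.56658828, 0.10340066, 0.0865    ]), np.float64(46.08366394042969)) top (array([0.56630168, 0.10473621, 0.0865    ]), np.float64(40.51225280761719))
L 0.089 scene (array([0.56979113, 0.10340539, 0.089     ]), np.float64(46.34346008300781)) top (array([0.56630149, 0.10453379, 0.089     ]), np.float64(40.52449035644531))
L 0.0915 scene (array([0.57289883, 0.1033931 , 0.0915    ]), np.float64(46.47377014160156)) top (array([0.56630224, 0.10434468, 0.0915    ]), np.float64(40.409149169921875))
well scene (array([0.48547773, 0.30500376, 0.05      ]), np.float64(89.7481918334961)) top (array([0.47950234, 0.30500613, 0.05      ]), np.float64(115.33575439453125))
```

>>> play_rows --motion '[[[0.0019, 0.0016, 0.015, 0, 0, 0], [0.0019, 0.0016, 0.028, 0, 0, 0], [0.0019, 0.0016, 0.033, 0, 0, 0], [0.0019, 0.0016, 0.036, 0, 0, 0], [0.0019, 0.0016, 0.038, 0, 0, 0], [0.0019, 0.0016, 0.04, 0, 0, 0], [0.0019, 0.0016, 0.04, 0, 0, 0], [0.0019, 0.0016, 0.04, 0, 0, 0]]]'

```text
time_s: 7.67
position: [0.5674, 0.1049, 0.1462]
tcp_rot: [[-0.305, 0.952, 0.001], [0.952, 0.305, -0.0], [-0.0, 0.001, -1.0]]
force: [0.2, 0.3, -1.1]
opening: 0.285
grasp_force: 30.0
```

```bash
python3 -c "
from h import *
plan([.5667,.1044,.1425])
c=cap('scene')
cv2.imwrite('pics/c.png',cv2.resize(c['frame'][150:250,265:385,::-1],None,fx=5,fy=5,interpolation=cv2.INTER_CUBIC))
"
```

```text
t 7.6667 pos [0.5674 0.1049 0.1462] F [ 0.22  0.29 -1.13] j [ -1.  34.  94.  -0.  52. -18.] | shift [-0.0003 -0.0008  0.0037] turn [ 0.04  0.02 -0.01] rows 0.09032054610232858 0.0068158694032160105
```

View pics/c.png

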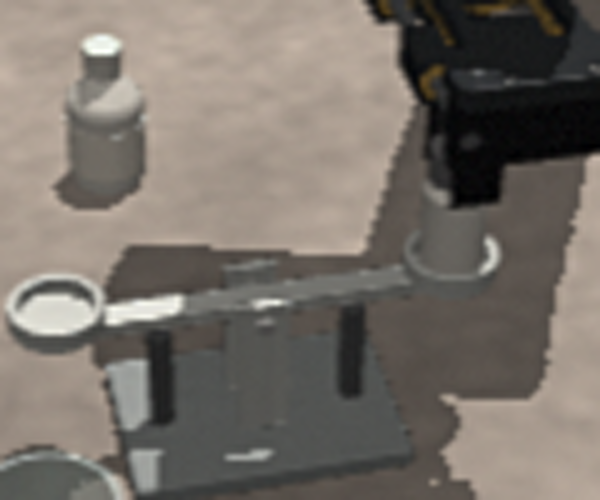

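>>> play_rows --motion '[[[0, -0.0005, 0.002, 0, 0, 0], [0, -0.0005, 0.0035, 0, 0, 0], [0.0012, -0.0005, 0.0051, 0, -1, 0], [0.0023, -0.0005, 0.0067, 0, -2, 0], [0.0034, -0.0005, 0.0083, 0, -3, 0], [0.0045, -0.0005, 0.01, 0, -4, 0], [0.0056, -0.0005, 0.0117, 0, -5, 0], [0.0065, -0.0005, 0.0133, 0, -6, 0]]]'

```text
time_s: 8.38
position: [0.5644, 0.1116, 0.1322]
tcp_rot: [[-0.304, 0.952, 0.032], [0.947, 0.306, -0.101], [-0.106, -0.0, -0.994]]
force: [-0.6, -0.1, -0.4]
opening: 0.29
grasp_force: 30.0
```

>>> play_rows --motion '[[[0, 0, 0, 0, 0, 0], [0, 0, 0, 0, 0, 0], [0, 0, 0, 0, 0, 0]]]'

```text
time_s: 8.63
position: [0.5646, 0.1113, 0.1325]
tcp_rot: [[-0.304, 0.952, 0.032], [0.947, 0.306, -0.1], [-0.105, 0.0, -0.995]]
force: [-0.0, -0.1, -1.3]
opening: 0.29
grasp_force: 30.0
```

```bash
python3 -c "
from h import *
plan([.5647,.1109,.1322],6.3)
c=cap('scene')
cv2.imwrite('pics/d.png',cv2.resize(c['frame'][150:250,265:385,::-1],None,fx=5,fy=5,interpolation=cv2.INTER_CUBIC))
"
```

```text
t 8.6333 pos [0.5646 0.1113 0.1325] F [-0.03 -0.05 -1.28] j [  3.  35.  95.  -8.  49. -10.] | shift [-0.0004 -0.0001  0.0003] turn [ 0.01 -0.3   0.02] rows 0.011322986730992012 0.041867610670049536
```

View pics/d.png

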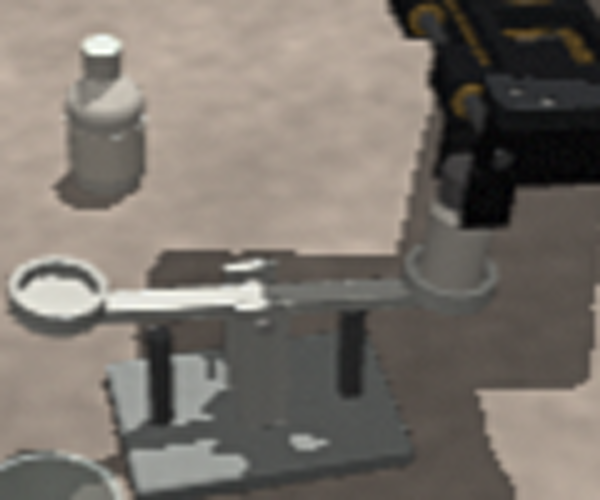

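>>> play_rows --motion '[[[0, 0, 0.0006, 0, -0.2, 0], [0, 0, 0.0006, 0, -0.2, 0]]]'

```text
time_s: 8.85
position: [0.5649, 0.1108, 0.132]
tcp_rot: [[-0.303, 0.952, 0.034], [0.947, 0.305, -0.103], [-0.108, 0.001, -0.994]]
force: [0.1, -0.2, -0.5]
opening: 0.288
grasp_force: 30.0
```

>>> play_rows --motion '[[[0, 0, 0, 0, 0, 0], [0, 0, 0, 0, 0, 0], [0, 0, 0, 0, 0, 0], [0, 0, 0, 0, 0, 0], [0, 0, 0, 0, 0, 0], [0, 0, -0.01, 0, 0, 0], [0, 0, -0.03, 0, 0, 0], [0, 0, -0.06, 0, 0, 0]]]' --fingers 0.06

```text
time_s: 9.52
position: [0.5608, 0.1169, 0.1903]
tcp_rot: [[-0.304, 0.952, 0.027], [0.947, 0.305, -0.103], [-0.107, -0.006, -0.994]]
force: [0.5, -0.1, 0.1]
opening: 0.679
grasp_force: 0.0
```

```bash
python3 -c "
from h import *
plan([.4766,-.2665,.2])
c=cap('scene');g=cv2.cvtColor(c['frame'],cv2.COLOR_RGB2GRAY)
np.set_printoptions(linewidth=220)
for n,k in(('cup_left',c),('vial_a',c)):
  for d in finder.recognise('scene',n): print(n,round(d['confidence'],2),np.round(d['at'],3),proj(c,d['at']).round(1))
for r in range(170,214,2): print(r,g[r,340:374])
"
```

```text
t 9.5167 pos [0.5608 0.1169 0.1903] F [ 0.46 -0.13  0.07] j [  4.  30.  93.  -7.  56. -10.] | shift [-0.3385 -0.1972  0.0277] turn [-0.34  6.11 -0.02] rows 9.417267115847022 0.8551842256708807
cup_left 0.64 [ 0.607 -0.013  0.085] [301.6 208.1]
vial_a 0.75 [ 0.489 -0.263  0.039] [210.6 186.8]
vial_a 0.72 [ 0.438 -0.312  0.039] [198.4 174.4]
vial_a 0.72 [ 0.55  -0.312  0.039] [183.6 200.3]
vial_a 0.69 [0.576 0.106 0.111] [356.4 193.6]
vial_a 0.68 [ 0.421 -0.241  0.044] [225.8 170.7]
170 [152 153 155 156 157 156 156 156 160 160 117  82  83  84  83  84  83  82  82  80  80  79  81  83  57  18   6   8   7   8  10   8   8   8]
172 [164 165 163 160 158 157 155 155 156 114  78  80  82  86  86  85  83  81  80  80  80  83  84  76  42  10   7   9   8  10  10   9   8   6]
174 [160 158 159 160 161 159 158 155 117  80  78  80  84  85  85  85  83  82  81  80  80  82  83  60  24   5   7   7   7  10   8  11  10   4]
176 [155 156 157 158 158 158 160 158 114  82  83  84  87  85  86  85  85  85  84  84  82  84  84  53  14   7   6   3   7   8   6  10   4  14]
178 [152 152 156 157 158 161 161 118  80  81  
[... 1741 characters left out ...]
4  89  84 103 103  91  88  86  86  85  86  87  85  86  88]
204 [ 81  84  88  88  87  79  93 111 101  91  95  98 100 102 100 100  98  97  95  92  85  75  87 108 100  89  87  87  86  87  87  86  86  87]
206 [111 112 112 112 111  95  79  83 104 115 109 101 100 101 100  98  98  96  92  87  84 101 112 107  93  86  85  86  85  84  83  85  85  85]
208 [110 110 110 110 111 110 100  89  86  90  90  97 108 115 113 110 108 109 113 115 113 103  82  67  75  83  84  83  82  83  81  82  84  83]
210 [82 82 82 83 80 81 82 81 84 88 91 90 89 87 87 87 86 85 84 81 79 75 76 83 87 86 84 85 85 84 84 82 83 83]
212 [84 87 86 85 85 85 84 84 83 82 83 84 85 88 88 87 84 83 82 79 79 81 84 84 83 83 83 83 84 86 85 85 83 83]
```

>>> play_rows --motion '[[[-0.02, -0.012, -0.028, 0, 3, 0], [-0.055, -0.032, -0.024, 0, 6.1, 0], [-0.09, -0.052, -0.02, 0, 6.1, 0], [-0.125, -0.073, -0.016, 0, 6.1, 0], [-0.16, -0.093, -0.012, 0, 6.1, 0], [-0.195, -0.114, -0.008, 0, 6.1, 0], [-0.23, -0.134, -0.004, 0, 6.1, 0], [-0.265, -0.154, 0, 0, 6.1, 0]]]' --fingers 0.05

```text
time_s: 10.33
position: [0.4951, -0.1822, 0.2196]
tcp_rot: [[-0.305, 0.952, -0.001], [0.952, 0.305, -0.001], [-0.0, -0.001, -1.0]]
force: [0.4, 0.0, -0.4]
opening: 0.577
grasp_force: 0.0
```

>>> play_rows --motion '[[[-0.036, -0.021, 0, 0, 0, 0], [-0.068, -0.04, 0, 0, 0, 0], [-0.073, -0.043, 0.01, 0, 0, 0], [-0.073, -0.043, 0.03, 0, 0, 0], [-0.073, -0.043, 0.05, 0, 0, 0], [-0.073, -0.043, 0.06, 0, 0, 0], [-0.073, -0.043, 0.06, 0, 0, 0], [-0.073, -0.043, 0.06, 0, 0, 0]]]'

```text
time_s: 11.0
position: [0.4776, -0.2626, 0.1596]
tcp_rot: [[-0.306, 0.952, -0.001], [0.952, 0.306, -0.0], [0.0, -0.001, -1.0]]
force: [0.9, 0.9, -0.2]
opening: 0.574
grasp_force: 0.0
```

```bash
python3 -c "
from h import *
plan([.4766,-.2665,.0612])
c=cap('scene');g=cv2.cvtColor(c['frame'],cv2.COLOR_RGB2GRAY)
np.set_printoptions(linewidth=220)
print(proj(c,[.4766,-.2665,.062]),proj(c,[.4766,-.2665,.045]))
for r in range(160,198,2): print(r,g[r,194:226])
"
```

```text
t 11.0 pos [ 0.4776 -0.2626  0.1596] F [ 0.89  0.88 -0.22] j [-41.  30.  98.  -0.  52. -58.] | shift [-0.0034 -0.002   0.0984] turn [-0.06 -0.01  0.02] rows 2.36094116145733 0.009794537488363328
[209.16501036 176.52926157] [210.25014551 181.95064093]
160 [166 164 163 164 163 163 163 163 163 163 162 161 164 164 164 163 163 164 164 167 168 169 169 166 165 166 166 166 166 166 165 163]
162 [165 164 163 161 158 160 160 162 163 162 163 162 162 162 162 163 167 166 166 165 164 165 164 164 168 170 159 132 120 114 114 114]
164 [152 148 147 147 149 152 163 167 164 162 162 162 163 166 167 170 170 168 164 160 157 158 159 163 154 118  95  92  93  94  81  53]
166 [139 139 141 140 140 139 134 130 168 168 166 164 162 163 163 165 166 166 162 161 158 160 160 160 136  69  49  49  46  48  48  45]
168 [ 70  70  69  68  61  49  43  99 172 172 169 169 168 168 169 169 168 166 164 163 161 160 158 159 142  88  36  31  37  34  35  32]
170 [ 54  52  50  52  49  44  38  69 133 171 168 165 164 163 162 160 158 159 158 158 159 160 164 165 167 137  51  31  36  35  36  34]
172 [ 51  52  48  52  49  45  51  72 100 146 
[... 868 characters left out ...]
 90  74  45  34  34  36]
186 [ 80  53  50  51  51  51  50  47  43  56  98 136 128 113 109  94 101 120 129 124 114  93 107 128  93  83  87  90  89  82  75  75]
188 [ 89  87  78  77  67  71  70  75  86  90  95  86  96 112 124 130 119 106  96  89  84  79  98 143 143  91  84  87  88  88  89  89]
190 [92 93 93 92 93 91 92 92 91 90 89 91 95 96 95 95 96 95 94 91 87 82 73 76 85 84 84 84 86 86 87 88]
192 [90 89 88 88 88 90 89 89 88 89 87 87 91 95 97 97 98 96 95 92 89 84 77 75 81 86 85 84 84 85 85 86]
194 [93 92 89 88 87 88 86 86 87 87 87 84 84 95 98 98 97 95 95 93 90 85 80 73 76 83 82 82 83 82 82 82]
196 [88 88 86 86 85 86 87 89 90 91 91 90 91 92 96 98 98 97 96 93 90 88 83 74 73 80 83 83 81 80 82 80]
```

>>> play_rows --motion '[[[-0.0038, 0, 0.03, 0, 0, 0], [-0.0038, 0, 0.06, 0, 0, 0], [-0.0038, 0, 0.085, 0, 0, 0], [-0.0038, 0, 0.0945, 0, 0, 0], [-0.0038, 0, 0.098, 0, 0, 0], [-0.0038, 0, 0.098, 0, 0, 0], [-0.0038, 0, 0.098, 0, 0, 0], [-0.0038, 0, 0.098, 0, 0, 0]]]'

```text
time_s: 11.72
position: [0.4801, -0.268, 0.0639]
tcp_rot: [[-0.306, 0.952, 0.003], [0.952, 0.306, -0.004], [-0.005, 0.002, -1.0]]
force: [-0.8, 0.5, 0.3]
opening: 0.572
grasp_force: 0.0
```

>>> play_rows --motion '[[[0, 0, 0, 0, 0, 0], [0, 0, 0, 0, 0, 0], [0, 0, 0, 0, 0, 0], [0, 0, 0, 0, 0, 0], [0, 0, 0, 0, 0, 0], [0, 0, 0, 0, 0, 0], [0, 0, 0, 0, 0, 0], [0, 0, 0, 0, 0, 0]]]' --fingers 0.01

```text
time_s: 12.38
position: [0.4792, -0.2674, 0.0625]
tcp_rot: [[-0.305, 0.952, 0.001], [0.952, 0.305, -0.002], [-0.002, 0.0, -1.0]]
force: [-1.3, 0.4, 3.3]
opening: 0.291
grasp_force: 30.0
```

>>> play_rows --motion '[[[0, 0, -0.035, 0, 0, 0], [0, 0, -0.075, 0, 0, 0], [0, 0, -0.115, 0, 0, 0], [0.02, 0.03, -0.13, 0, -1, 0], [0.04, 0.06, -0.132, 0, -2, 0], [0.062, 0.09, -0.133, 0, -4, 0], [0.084, 0.12, -0.133, 0, -6, 0], [0.11, 0.15, -0.133, 0, -6.3, 0]]]'

```text
time_s: 13.05
position: [0.5885, -0.1147, 0.195]
tcp_rot: [[-0.303, 0.952, 0.034], [0.946, 0.305, -0.107], [-0.112, -0.0, -0.994]]
force: [-0.6, -0.9, -0.0]
opening: 0.287
grasp_force: 30.0
```

```bash
python3 -c "
from h import *
plan([.6176,-.0555,.193],6.3)"
```

```text
t 13.05 pos [ 0.5885 -0.1147  0.195 ] F [-0.55 -0.86 -0.04] j [-19.  30.  91.  -6.  55. -34.] | shift [ 0.0474  0.0458 -0.0034] turn [-0.01  0.15 -0.03] rows 1.5826031851914097 0.021433022028859713
```

>>> play_rows --motion '[[[0.022, 0.022, -0.0034, 0, 0, 0], [0.042, 0.04, -0.0034, 0, 0, 0], [0.0474, 0.0455, -0.0034, 0, 0, 0], [0.0474, 0.0455, -0.0034, 0, 0, 0], [0.0474, 0.0455, -0.0034, 0, 0, 0], [0.0474, 0.0455, -0.0034, 0, 0, 0], [0.0474, 0.0455, -0.0034, 0, 0, 0]]]'

```text
time_s: 13.63
position: [0.6164, -0.059, 0.193]
tcp_rot: [[-0.302, 0.953, 0.033], [0.947, 0.303, -0.106], [-0.111, -0.001, -0.994]]
force: [0.1, -0.4, -0.9]
opening: 0.292
grasp_force: 30.0
```

```bash
python3 -c "
from h import *
plan([.6189,-.0597,.1529],6.3)
c=cap('scene')
g=cv2.cvtColor(c['frame'],cv2.COLOR_RGB2GRAY)
np.set_printoptions(linewidth=200)
for r in range(178,216,1): print(r,g[r,260:294])
s=bot.read_state();p=np.array(s['position']);R=np.array(s['tcp_rot'])
th=np.linspace(0,6.28,200)
def ext(X,r,R=R):
  P=np.array([proj(c,X+R@[r*np.cos(q),r*np.sin(q),0]) for q in th]); return P.min(0).round(2),P.max(0).round(2)
print('vial bottom',ext(p+R@[0,0,.0625],.015),'mid body',ext(p+R@[0,0,.0425],.015),'body top',ext(p+R@[0,0,.0225],.015))
T=tgt(6.3);f=np.array([.62099,-.06621,.0908])
print('rim',ext(f-T[:,2]*.008,.0215,T),ext(f-T[:,2]*.008,.0175,T))
"
```

```text
t 13.6333 pos [ 0.6164 -0.059   0.193 ] F [ 0.06 -0.37 -0.86] j [-13.  32.  87.  -7.  57. -27.] | shift [0.0031 0.0022 0.04  ] turn [-0.06  0.1  -0.12] rows 0.9646622442522008 0.023713778716611112
178 [175 174 173 168 166 166 167 166 166 168 149 130 101  54  15   4   6   9   7   7  10  11  10   6  35  93 111 109 108 103  98  96  88  91]
179 [175 171 168 163 162 164 168 169 172 172 145 131 135  95  33   3   9  10   7   8   9   7   7  11  49  98 110 109 105 102 100  97  90  93]
180 [173 170 166 161 162 165 169 172 175 173 133 122 138  97  28   3   4   6   5   8   4   5   5   9  50  98 111 109 106 101 100  95  91  93]
181 [169 168 165 162 163 166 169 174 175 161 117 102 124  87  22   6  12  10  10  19  19  15  12  13  50  97 110 108 105 102 100  97  91  92]
182 [165 166 165 164 164 165 166 168 168 153 114  93  99  80  53  48  51  51  51  65  70  64  54  50  74 102 110 107 106 101  99  98  90  90]
183 [163 165 165 165 167 166 166 165 165 151 115  93  99 102 102 103 107 106 104 102  96  94  89  82 100 111 110 108 106 103 100  96  91  85]
184 [162 163 163 165 165 166 166 165 165 153 115  9
[... 4013 characters left out ...]
 111 102  82  69  70  93 100  99  96  89  84  84  84]
213 [ 84  84  85  84  85  85  82  83  87  91  90  91  90  92  99 102 102 107 107  99  88  81  76  74  68  73  84  88  86  85  86  85  85  85]
214 [84 86 84 84 84 85 84 80 83 89 92 92 89 90 90 90 88 87 86 83 81 79 76 74 76 89 96 88 85 86 86 84 84 83]
215 [85 86 86 86 85 86 84 83 83 85 89 90 91 90 88 87 86 85 83 83 81 80 76 77 80 81 82 80 79 80 81 79 78 77]
vial bottom (array([268.84, 189.21]), array([283.04, 197.63])) mid body (array([269.23, 181.58]), array([283.63, 189.91])) body top (array([269.63, 173.73]), array([284.24, 181.95]))
rim (array([266.8 , 199.76]), array([286.7 , 212.05])) (array([268.66, 200.86]), array([284.86, 210.86]))
```

>>> play_rows --motion '[[[0.0024, 0.0024, 0.012, 0, 0.1, 0], [0.0024, 0.0024, 0.023, 0, 0.1, 0], [0.0024, 0.0024, 0.028, 0, 0.1, 0], [0.0024, 0.0024, 0.031, 0, 0.1, 0], [0.0024, 0.0024, 0.034, 0, 0.1, 0], [0.0024, 0.0024, 0.036, 0, 0.1, 0], [0.0024, 0.0024, 0.036, 0, 0.1, 0], [0.0024, 0.0024, 0.036, 0, 0.1, 0]]]'

```text
time_s: 14.35
position: [0.6199, -0.0582, 0.1571]
tcp_rot: [[-0.304, 0.952, 0.034], [0.946, 0.306, -0.105], [-0.11, -0.0, -0.994]]
force: [-0.9, -0.7, -1.3]
opening: 0.288
grasp_force: 30.0
```

```bash
python3 -c "
from h import *
plan([.6189,-.0597,.1529],6.3)
c=cap('scene')
cv2.imwrite('pics/e.png',cv2.resize(c['frame'][150:250,255:375,::-1],None,fx=6,fy=6,interpolation=cv2.INTER_CUBIC))
"
```

```text
t 14.35 pos [ 0.6199 -0.0582  0.1571] F [-0.89 -0.75 -1.31] j [-13.  35.  89.  -7.  53. -27.] | shift [-0.0006 -0.0014  0.0043] turn [-0.    0.01 -0.  ] rows 0.10991525889498364 0.0013406833485307761
```

View pics/e.png

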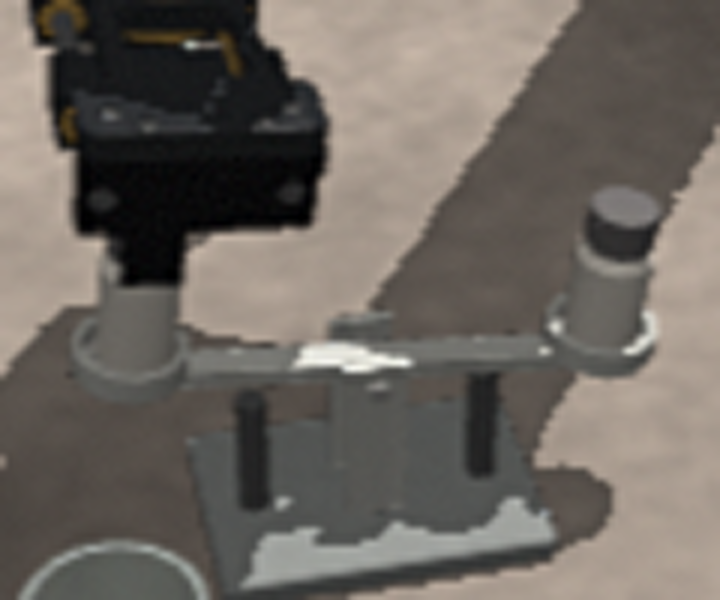

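>>> play_rows --motion '[[[-0.0004, -0.0008, 0.0015, 0, 0, 0], [-0.0004, -0.0008, 0.003, 0, 0, 0], [-0.0004, -0.0008, 0.0038, 0, 0, 0], [-0.0004, -0.0008, 0.0038, 0, 0, 0]]]'

```text
time_s: 14.73
position: [0.6192, -0.0591, 0.1532]
tcp_rot: [[-0.304, 0.952, 0.033], [0.947, 0.305, -0.104], [-0.109, -0.0, -0.994]]
force: [1.1, -0.3, -0.5]
opening: 0.284
grasp_force: 30.0
```

```bash
python3 -c "
from h import *
for i in range(3): plan([.6189,-.0597,.1529],6.3); cap('scene')
"
```

```text
t 14.7333 pos [ 0.6192 -0.0591  0.1532] F [ 1.06 -0.29 -0.5 ] j [-13.  35.  89.  -7.  53. -27.] | shift [-0.0004 -0.0005  0.0004] turn [-0.01 -0.02 -0.01] rows 0.01729123929596212 0.003344733316222378
t 14.7833 pos [ 0.6193 -0.0592  0.1533] F [ 0.66  0.52 -1.23] j [-13.  35.  89.  -7.  53. -27.] | shift [-0.0004 -0.0005  0.0004] turn [-0.01 -0.01 -0.01] rows 0.01864557973048003 0.002134681918757172
t 14.8333 pos [ 0.6194 -0.0592  0.1534] F [-0.06 -0.05 -0.47] j [-13.  35.  89.  -7.  53. -27.] | shift [-0.0003 -0.0006  0.0005] turn [ 0.   -0.   -0.01] rows 0.02077831742178284 0.001886788500955908
```

>>> play_rows --motion '[[[0, 0, 0, 0, 0, 0], [0, 0, 0, 0, 0, 0], [0, 0, 0, 0, 0, 0], [0, 0, 0, 0, 0, 0], [0, 0, 0, 0, 0, 0], [0, 0, -0.012, 0, 0, 0], [0, 0, -0.035, 0, 0, 0], [0, 0, -0.06, 0, 0, 0]]]' --fingers 0.07

```text
time_s: 15.55
position: [0.6165, -0.0528, 0.2131]
tcp_rot: [[-0.304, 0.952, 0.031], [0.947, 0.305, -0.104], [-0.108, -0.003, -0.994]]
force: [0.4, -0.5, 0.5]
opening: 0.776
grasp_force: 0.0
```

>>> play_rows --motion '[[[0, 0, -0.02, 0, 0, 0], [0, 0, -0.02, 0, 0, 0], [0, 0, -0.02, 0, 0, 0], [0, 0, -0.02, 0, 0, 0], [0, 0, -0.02, 0, 0, 0], [0, 0, -0.02, 0, 0, 0], [0, 0, -0.02, 0, 0, 0], [0, 0, -0.02, 0, 0, 0]]]'

```text
time_s: 16.22
position: [0.6163, -0.0509, 0.232]
tcp_rot: [[-0.304, 0.952, 0.032], [0.947, 0.305, -0.104], [-0.109, -0.001, -0.994]]
force: [-0.0, 0.1, 0.0]
opening: 0.805
grasp_force: 0.0
```

>>> play_rows --motion '[[[0, 0, 0, 0, 0, 0], [0, 0, 0, 0, 0, 0], [0, 0, 0, 0, 0, 0], [0, 0, 0, 0, 0, 0], [0, 0, 0, 0, 0, 0], [0, 0, 0, 0, 0, 0], [0, 0, 0, 0, 0, 0], [0, 0, 0, 0, 0, 0]]]'

```text
time_s: 16.88
position: [0.6167, -0.0509, 0.2329]
tcp_rot: [[-0.304, 0.952, 0.034], [0.946, 0.305, -0.104], [-0.11, 0.0, -0.994]]
force: [-0.5, 0.1, 1.0]
opening: 0.806
grasp_force: 0.0
```

```bash
python3 -c "
from h import *
def caps():
  c=cap('scene');d=[(round(x['confidence'],2),np.round(x['at'],3),proj(c,x['at']).round(1)) for x in finder.recognise('scene','vial_a') if x['at'][1]>-.2]
  g=cv2.cvtColor(c['frame'],cv2.COLOR_RGB2GRAY); return c,d
c,d=caps();print(d,bot.read_state()['time_s'])
cv2.imwrite('pics/f.png',cv2.resize(c['frame'][150:250,255:375,::-1],None,fx=6,fy=6,interpolation=cv2.INTER_CUBIC))
"
```

```text
[(0.81, array([0.576, 0.106, 0.109]), array([356.7, 194.2])), (0.65, array([ 0.63 , -0.062,  0.131]), array([276.8, 196.6]))] 16.9833
```

>>> play_rows --motion '[[[0, 0, 0, 0, 0, 0], [0, 0, 0, 0, 0, 0], [0, 0, 0, 0, 0, 0], [0, 0, 0, 0, 0, 0], [0, 0, 0, 0, 0, 0], [0, 0, 0, 0, 0, 0], [0, 0, 0, 0, 0, 0], [0, 0, 0, 0, 0, 0]]]'

```text
time_s: 17.65
position: [0.6167, -0.0509, 0.2329]
tcp_rot: [[-0.304, 0.952, 0.034], [0.946, 0.305, -0.105], [-0.11, -0.0, -0.994]]
force: [1.1, 0.9, 0.5]
opening: 0.803
grasp_force: 0.0
```

>>> play_rows --motion '[[[0, 0, 0, 0, 0, 0], [0, 0, 0, 0, 0, 0], [0, 0, 0, 0, 0, 0], [0, 0, 0, 0, 0, 0], [0, 0, 0, 0, 0, 0], [0, 0, 0, 0, 0, 0], [0, 0, 0, 0, 0, 0], [0, 0, 0, 0, 0, 0]]]'

```text
time_s: 18.32
position: [0.6167, -0.0509, 0.2329]
tcp_rot: [[-0.304, 0.952, 0.034], [0.946, 0.305, -0.105], [-0.11, -0.0, -0.994]]
force: [0.1, -0.3, 0.5]
opening: 0.805
grasp_force: 0.0
```

>>> play_rows --motion '[[[0, 0, 0, 0, 0, 0], [0, 0, 0, 0, 0, 0], [0, 0, 0, 0, 0, 0], [0, 0, 0, 0, 0, 0], [0, 0, 0, 0, 0, 0], [0, 0, 0, 0, 0, 0], [0, 0, 0, 0, 0, 0], [0, 0, 0, 0, 0, 0]]]'

```text
time_s: 18.98
position: [0.6167, -0.0509, 0.2329]
tcp_rot: [[-0.304, 0.952, 0.034], [0.946, 0.305, -0.105], [-0.11, -0.0, -0.994]]
force: [0.2, -0.4, -0.0]
opening: 0.804
grasp_force: 0.0
```

>>> play_rows --motion '[[[0, 0, 0, 0, 0, 0], [0, 0, 0, 0, 0, 0], [0, 0, 0, 0, 0, 0], [0, 0, 0, 0, 0, 0], [0, 0, 0, 0, 0, 0], [0, 0, 0, 0, 0, 0], [0, 0, 0, 0, 0, 0], [0, 0, 0, 0, 0, 0]]]'

```text
time_s: 19.65
position: [0.6167, -0.0508, 0.2329]
tcp_rot: [[-0.304, 0.952, 0.034], [0.946, 0.305, -0.104], [-0.11, 0.0, -0.994]]
force: [0.2, 0.4, 1.1]
opening: 0.804
grasp_force: 0.0
```

```bash
python3 -c "
from h import *
c=cap('scene');print([(round(x['confidence'],2),np.round(x['at'],3),proj(c,x['at']).round(1)) for x in finder.recognise('scene','vial_a') if x['at'][1]>-.2])
f=cv2.imread('pics/f.png')
cv2.imwrite('pics/g.png',cv2.resize(c['frame'][150:250,255:375,::-1],None,fx=6,fy=6,interpolation=cv2.INTER_CUBIC))
plan([.5647+.0,.1109,.1322],6.3)
"
```

```text
[(0.78, array([0.574, 0.106, 0.109]), array([356.5, 193.7])), (0.75, array([ 0.629, -0.061,  0.134]), array([277.2, 195.5]))]
t 19.75 pos [ 0.6167 -0.0508  0.2329] F [-0.39 -0.15  0.37] j [-12.  29.  85.  -6.  62. -28.] | shift [ 1.799e-01 -1.000e-04  8.140e-02] turn [-0.   -0.   -0.01] rows 4.735705744966139 0.0010722212040623225
```

View pics/g.png

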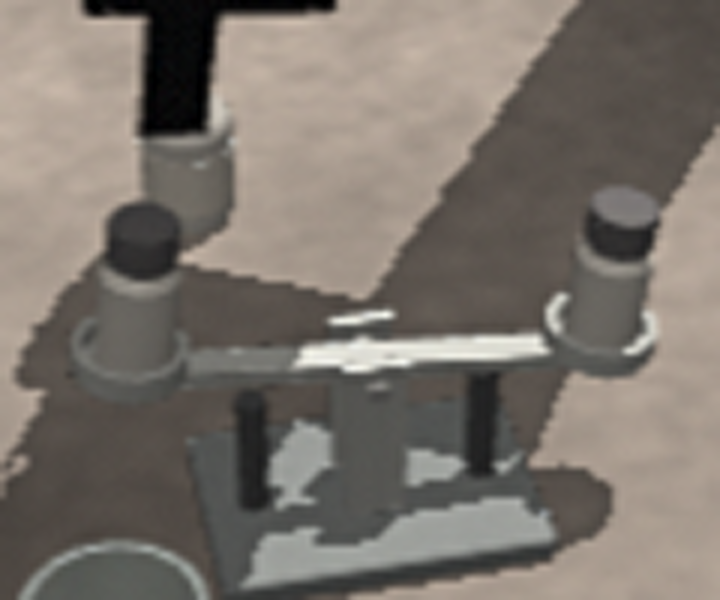

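>>> play_rows --motion '[[[0.036, 0, 0, 0, 0, 0], [0.075, 0, 0, 0, 0, 0], [0.115, 0, 0, 0, 0, 0], [0.15, 0, 0.005, 0, 0, 0], [0.175, 0, 0.015, 0, 0, 0], [0.18, 0, 0.03, 0, 0, 0], [0.18, 0, 0.03, 0, 0, 0], [0.18, 0, 0.03, 0, 0, 0]]]' --fingers 0.06

```text
time_s: 20.42
position: [0.5626, 0.1166, 0.1828]
tcp_rot: [[-0.305, 0.952, 0.032], [0.946, 0.307, -0.105], [-0.11, -0.002, -0.994]]
force: [-0.4, -0.8, -0.4]
opening: 0.686
grasp_force: 0.0
```

```bash
python3 -c "
from h import *
cap('scene');plan([.5648,.1108,.1320],6.3)
"
```

```text
t 20.4667 pos [0.5635 0.116  0.1836] F [-0.1   0.01 -0.9 ] j [  4.  30.  93.  -7.  55. -10.] | shift [ 0.0003 -0.0004  0.0519] turn [ 0.02  0.03 -0.01] rows 1.2447558380193342 0.004744276058254407
```

>>> play_rows --motion '[[[0, -0.0004, 0.015, 0, 0, 0], [0, -0.0004, 0.032, 0, 0, 0], [0, -0.0004, 0.043, 0, 0, 0], [0, -0.0004, 0.049, 0, 0, 0], [0, -0.0004, 0.0515, 0, 0, 0], [0, -0.0004, 0.0515, 0, 0, 0], [0, -0.0004, 0.0515, 0, 0, 0], [0, -0.0004, 0.0515, 0, 0, 0]]]'

```text
time_s: 21.13
position: [0.565, 0.1109, 0.1329]
tcp_rot: [[-0.303, 0.952, 0.035], [0.946, 0.305, -0.104], [-0.11, 0.002, -0.994]]
force: [0.6, -1.4, -0.5]
opening: 0.69
grasp_force: 0.0
```

>>> play_rows --motion '[[[0, 0, 0, 0, 0, 0], [0, 0, 0, 0, 0, 0], [0, 0, 0, 0, 0, 0], [0, 0, 0, 0, 0, 0], [0, 0, 0, 0, 0, 0], [0, 0, 0, 0, 0, 0], [0, 0, 0, 0, 0, 0], [0, 0, 0, 0, 0, 0]]]' --fingers 0.01

```text
time_s: 21.8
position: [0.5645, 0.1109, 0.1321]
tcp_rot: [[-0.304, 0.952, 0.034], [0.946, 0.305, -0.104], [-0.11, 0.0, -0.994]]
force: [0.4, -0.7, 0.1]
opening: 0.289
grasp_force: 30.0
```

>>> play_rows --motion '[[[0, 0, 0, 0, 0, 0], [0, 0, 0, 0, 0, 0], [0, 0, 0, 0, 0, 0], [0, 0, 0, 0, 0, 0]]]'

```text
time_s: 22.13
position: [0.5645, 0.1109, 0.1321]
tcp_rot: [[-0.304, 0.952, 0.034], [0.946, 0.305, -0.104], [-0.11, 0.0, -0.994]]
force: [0.8, 0.1, -0.2]
opening: 0.289
grasp_force: 30.0
```

```bash
python3 -c "
from h import *
s=bot.read_state();p=np.array(s['position']);R0=np.array(s['tcp_rot']);P=np.array([.59385,.01835,.075])
for a in (-2,-4,-6.3,-8,-10,-12.2):
  Q=Rot.from_rotvec(np.radians(-a)*BX).as_matrix(); q=P+Q@(p-P); print(a,np.round(R0.T@(q-p),4),np.round(Rot.from_matrix(R0.T@Q@R0).as_rotvec(degrees=True),2),q.round(4))
"
```

```text
-2 [-0.0024  0.     -0.0031] [0. 2. 0.] [0.5651 0.1089 0.1355]
-4 [-0.0049  0.     -0.0061] [0. 4. 0.] [0.5658 0.1069 0.1388]
-6.3 [-0.0079  0.     -0.0095] [0.  6.3 0. ] [0.5666 0.1044 0.1425]
-8 [-0.0103  0.     -0.0119] [0. 8. 0.] [0.5672 0.1024 0.1451]
-10 [-0.0131  0.     -0.0146] [ 0. 10.  0.] [0.5679 0.1001 0.1481]
-12.2 [-0.0163  0.     -0.0175] [ 0.  12.2  0. ] [0.5688 0.0973 0.1514]
```

>>> play_rows --motion '[[[-0.0012, 0, -0.0017, 0, 1, 0], [-0.0024, 0, -0.0032, 0, 2, 0], [-0.0049, 0, -0.0063, 0, 4, 0], [-0.0079, 0, -0.0097, 0, 6.3, 0], [-0.0103, 0, -0.0121, 0, 8, 0], [-0.0131, 0, -0.0148, 0, 10, 0], [-0.0163, 0, -0.0177, 0, 12.2, 0], [-0.0163, 0, -0.0177, 0, 12.2, 0]]]'

```text
time_s: 22.8
position: [0.5694, 0.0959, 0.1518]
tcp_rot: [[-0.302, 0.953, -0.031], [0.948, 0.303, 0.098], [0.103, 0.0, -0.995]]
force: [0.6, 0.7, -0.1]
opening: 0.289
grasp_force: 30.0
```

>>> play_rows --motion '[[[0, 0, -0.002, 0, 0, 0], [0, 0, -0.006, 0, 0, 0], [0, 0, -0.011, 0, 0, 0], [0, 0, -0.018, 0, 0, 0], [0, 0, -0.032, 0, 0, 0], [0, 0, -0.05, 0, -2, 0], [0, 0, -0.06, 0, -5.9, 0], [0, 0, -0.06, 0, -5.9, 0]]]'

```text
time_s: 23.47
position: [0.5716, 0.093, 0.2143]
tcp_rot: [[-0.308, 0.951, 0.006], [0.952, 0.308, -0.001], [-0.003, 0.005, -1.0]]
force: [-0.5, 0.3, -1.0]
opening: 0.29
grasp_force: 30.0
```

```bash
python3 -c "
from h import *
c=cap('scene');print([(round(x['confidence'],2),np.round(x['at'],3),proj(c,x['at']).round(1)) for x in finder.recognise('scene','vial_a') if x['at'][1]>-.2])
plan([.482,.3055,.19],0)
"
```

```text
[(0.81, array([ 0.63 , -0.07 ,  0.114]), array([273.6, 202.9])), (0.6, array([0.584, 0.089, 0.178]), array([350.3, 170. ]))]
t 23.5667 pos [0.5704 0.0924 0.2118] F [-0.57  0.15 -1.22] j [ -2.  28.  91.   0.  61. -20.] | shift [ 0.23   -0.0186  0.022 ] turn [ 0.05 -0.05  0.09] rows 5.557825327289237 0.01643768653012495
```

>>> play_rows --motion '[[[0.038, -0.003, 0, 0, 0, 0], [0.077, -0.006, 0, 0, 0, 0], [0.116, -0.009, 0, 0, 0, 0], [0.155, -0.012, 0.01, 0, 0, 0], [0.192, -0.0155, 0.022, 0, 0, 0], [0.22, -0.018, 0.04, 0, 0, 0], [0.23, -0.0186, 0.06, 0, 0, 0], [0.23, -0.0186, 0.065, 0, 0, 0]]]'

```text
time_s: 24.23
position: [0.4788, 0.306, 0.1425]
tcp_rot: [[-0.309, 0.951, -0.008], [0.951, 0.309, -0.002], [0.001, -0.008, -1.0]]
force: [-0.7, -0.9, -1.3]
opening: 0.286
grasp_force: 30.0
```

>>> play_rows --motion '[[[0, 0, 0, 0, 0, 0], [0, 0, 0, 0, 0, 0], [0, 0, 0, 0, 0, 0], [0, 0, 0, 0, 0, 0]]]'

```text
time_s: 24.57
position: [0.4841, 0.3039, 0.1472]
tcp_rot: [[-0.303, 0.953, 0.002], [0.953, 0.303, 0.001], [0.0, 0.002, -1.0]]
force: [0.1, 0.2, -1.1]
opening: 0.287
grasp_force: 30.0
```

```bash
python3 -c "
from h import *
plan([.482,.3055,.14],0)
c=cap('scene');t=cap('top')
cv2.imwrite('pics/h.png',c['frame'][:,:,::-1]);cv2.imwrite('pics/ht.png',t['frame'][:,:,::-1])
g=cv2.cvtColor(c['frame'],cv2.COLOR_RGB2GRAY)
np.set_printoptions(linewidth=220)
for r in range(168,208,1): print(r,g[r,420:456])
s=bot.read_state();p=np.array(s['position']);R=np.array(s['tcp_rot'])
th=np.linspace(0,6.28,200)
def ext(X,r,R=np.eye(3)):
  P=np.array([proj(c,X+R@[r*np.cos(q),r*np.sin(q),0]) for q in th]); return P.min(0).round(2),P.max(0).round(2)
print('vial bottom',ext(p+R@[0,0,.0615],.015,R),'mid',ext(p+R@[0,0,.0425],.015,R),'top',ext(p+R@[0,0,.0215],.015,R))
for X in ([.482,.3055,.05],): print('mouth',ext(np.array(X),.017),ext(np.array(X),.020))
"
```

```text
t 24.5667 pos [0.4841 0.3039 0.1472] F [ 0.09  0.22 -1.07] j [21. 33. 95.  0. 52.  3.] | shift [ 0.0022 -0.0015  0.0072] turn [ 0.12 -0.01 -0.13] rows 0.18481189548832638 0.024398638294776273
168 [166 165 163 159 160 161 163 165 167 167 168 171 173 173 174 168  95  36  39  45  48  47  41  10   7   8   8   9  11   7   4  13  75 156 158 156]
169 [169 169 168 164 163 164 167 168 169 172 172 172 175 177 177 127 106  50  40  42  45  48  23   9   8   9  11  10   7   7   5  24  89 159 157 154]
170 [172 173 174 171 171 170 171 172 171 173 172 175 176 180 178 117 114  95  68  51  45  44  14   4   9   9   9   6   7   7  10  55 128 160 156 154]
171 [173 174 173 173 172 172 173 174 175 175 175 178 181 180 156  90 121 128 128 107  74  47  11   5   7   9   6   7   5   4   4  56 133 155 152 149]
172 [170 170 169 169 169 170 172 174 177 176 178 178 180 182 149  79  99 127 133 137 138 111  28   4   5   7   3   2   0   3  11  72 154 154 146 143]
173 [165 165 167 166 168 169 169 171 174 175 177 176 176 176 108  74  83  99 122 137 146 139  38  10  12   8  17  34  49  60  65 104 159 156 150 148]
174 [165
[... 4672 characters left out ...]
33 133 134 132 134 134 134 133 133 133 133 132 131 128 126 161 245 114 105 112 112 110 110 111 112 110 110 110 108 109]
206 [109 105  88 129 135 133 134 133 133 132 133 133 133 133 134 133 132 131 132 154 129 126 142  92 106 112 112 112 113 113 112 112 112 112 112 111]
207 [137 138 134 136 135 133 133 133 133 133 133 133 133 135 133 133 134 130 147 241 167 130 129 109  94 110 112 112 113 112 112 112 112 113 111 113]
vial bottom (array([432.14, 179.97]), array([444.79, 187.26])) mid (array([433.59, 173.54]), array([446.41, 180.77])) top (array([435.25, 166.26]), array([448.25, 173.4 ]))
mouth (array([429.11, 190.7 ]), array([443.09, 199.1 ])) (array([427.88, 189.98]), array([444.34, 199.86]))
```

```bash
python3 -c "
from h import *
from scipy.optimize import least_squares
c=cap('scene');t=cap('top')
s0=cv2.imread('pics/scene0.png');t0=cv2.imread('pics/top0.png')
for n,k,img,uv in(('scene',c,s0,(425,190)),('top',t,t0,(190,240))):
  g=cv2.cvtColor(img,cv2.COLOR_BGR2GRAY);m=(g>(200 if n=='scene' else 195)).astype(np.uint8)
  _,lab=cv2.connectedComponents(m);m=(lab==lab[uv[1],uv[0]]).astype(np.uint8)
  ct=max(cv2.findContours(m,cv2.RETR_EXTERNAL,cv2.CHAIN_APPROX_NONE)[0],key=cv2.contourArea)
  W=np.array([onz(k,q[0],.05)[:2] for q in cv2.convexHull(ct)],np.float32)
  r=cv2.minAreaRect((W*1000).astype(np.float32));print(n,'rect mm',r)
  # hole
  h=cv2.morphologyEx(m,cv2.MORPH_OPEN,np.ones((1,1),np.uint8))
  X=onz(k,(436.4,196.2) if n=='scene' else (204.7,229),.05)
  hs,hi=cv2.findContours(m,cv2.RETR_CCOMP,cv2.CHAIN_APPROX_NONE)
  for q,i in zip(hs,hi[0]):
    if i[3]>=0 and cv2.contourArea(q)>30:
      W=np.array([onz(k,a[0],.05)[:2] for a in q],np.float32)*1000; print('hole',cv2.minEnclosingCircle(W),cv2.fitEllipse(W))
"
```

```text
scene rect mm ((483.1944580078125, 305.0400695800781), (133.17347717285156, 133.3515625), 1.2826372385025024)
hole ((526.3662719726562, 335.928466796875), 28.03909683227539) ((526.3176879882812, 336.0535583496094), (41.95085144042969, 53.63615036010742), 12.163683891296387)
hole ((484.3273010253906, 304.9588623046875), 22.8320255279541) ((484.4639587402344, 304.79962158203125), (40.3908576965332, 43.545040130615234), 89.18457794189453)
hole ((483.02166748046875, 259.6419677734375), 51.554351806640625) ((484.4621276855469, 259.98077392578125), (16.760461807250977, 125.29383850097656), 90.94047546386719)
hole ((433.11737060546875, 336.573486328125), 16.51009750366211) ((432.694580078125, 336.1080322265625), (20.895042419433594, 32.83401107788086), 11.524258613586426)
top rect mm ((479.6015930175781, 305.9433898925781), (134.59814453125, 132.08343505859375), 1.459450125694275)
hole ((431.3583984375, 329.6429443359375), 21.269588470458984) ((431.5555114746094, 329.48272705078125), (15.07153606414795, 45.92787551879883), 0.9970357418060303)
hole ((479.41363525390625, 305.47607421875), 21.753280639648438) ((479.3231201171875, 305.49700927734375), (40.42279052734375, 42.20487594604492), 168.0613555908203)
hole ((480.6334228515625, 261.88824462890625), 46.98626708984375) ((485.5107727050781, 261.70147705078125), (16.10066032409668, 120.94218444824219), 91.82508850097656)
hole ((524.9334716796875, 336.76666259765625), 25.87706184387207) ((524.5624389648438, 336.503662109375), (39.198673248291016, 49.38508224487305), 6.175951957702637)
```

>>> play_rows --motion '[[[0.0026, -0.0029, 0.01, 0, 0, 0], [0.0026, -0.0029, 0.02, 0, 0, 0], [0.0026, -0.0029, 0.026, 0, 0, 0], [0.0026, -0.0029, 0.03, 0, 0, 0], [0.0026, -0.0029, 0.033, 0, 0, 0], [0.0026, -0.0029, 0.033, 0, 0, 0], [0.0026, -0.0029, 0.033, 0, 0, 0], [0.0026, -0.0029, 0.033, 0, 0, 0]]]'

```text
time_s: 25.43
position: [0.4794, 0.3065, 0.1134]
tcp_rot: [[-0.305, 0.952, 0.001], [0.952, 0.305, 0.0], [0.0, 0.001, -1.0]]
force: [0.3, -0.2, -1.0]
opening: 0.289
grasp_force: 30.0
```

```bash
python3 -c "
from h import *
plan([.4805,.3055,.1115],0)
c=cap('scene')
g=cv2.cvtColor(c['frame'],cv2.COLOR_RGB2GRAY)
np.set_printoptions(linewidth=220)
for r in range(184,206,1): print(r,g[r,422:452])
"
```

```text
t 25.4333 pos [0.4794 0.3065 0.1134] F [ 0.3  -0.24 -0.96] j [21. 36. 96. -0. 48.  4.] | shift [-0.0012  0.0008  0.0019] turn [ 0.03 -0.   -0.01] rows 0.0572319451428971 0.00506104142071796
184 [133 134 133 133 133 134 132 127 143 249 180  86  77  88 103 127 144 141  43   6  18  22  36  91  87  38  58 114 177 241]
185 [133 135 133 133 134 133 132 129 130 148 119  80  83  90  93  99 102 104  77  59  78  93 119 230 249 113  77  97 172 239]
186 [133 134 134 133 134 133 131 146 131 127  81  77  88  93  95  97 100 100 102 101  98  97 140 253 251 245 247 244 240 239]
187 [134 134 134 133 134 131 147 242 171 119  76  80  90  93  96  99 100 102 102 100  95  92 148 246 242 240 240 239 238 236]
188 [134 134 133 134 132 132 129 160 245 143  80  83  91  94  98 100 101 101 102  98  93  97 178 243 238 236 235 236 236 235]
189 [133 134 132 134 133 134 131 131 148  94  78  86  92  96  98 100 100 101 101  96  89 107 219 241 237 235 235 235 235 235]
190 [134 134 133 133 134 134 134 133 134  89  81  89  95  97  99 100 102 100 100  96  87 121 246 241 236 235 235 235 235 235]
191 [133 134 135 134 134 134
[... 1161 characters left out ...]
7 125 118 108 105 112 111 121 153 245 245 239 237 236 236 236 236 236]
201 [133 137 134 134 133 133 133 134 133 133 134 135 134 136 135 135 134 135 134 133 129 160 242 243 239 240 239 239 239 239]
202 [131 137 135 133 133 133 134 134 134 134 133 134 134 133 134 135 134 134 134 131 126 119 150 219 225 243 244 244 243 243]
203 [104 135 134 134 133 133 133 132 134 134 133 133 134 134 133 134 133 132 131 131 137 103 106 129 129 135 134 134 134 139]
204 [ 75 131 134 135 134 133 133 134 133 134 134 134 133 134 135 134 134 132 131 152 252 107 102 109 108 105 105 105 105 105]
205 [ 71 131 136 133 133 134 133 134 133 134 134 134 134 134 133 133 133 132 130 152 251 117 107 111 111 111 109 111 111 110]
```

>>> play_rows --motion '[[[0, 0, 0.003, 0, 0, 0], [0, 0, 0.006, 0, 0, 0], [0, 0, 0.009, 0, 0, 0], [0, 0, 0.012, 0, 0, 0], [0, 0, 0.015, 0, 0, 0], [0, 0, 0.018, 0, 0, 0], [0, 0, 0.018, 0, 0, 0], [0, 0, 0.018, 0, 0, 0]]]'

```text
time_s: 26.15
position: [0.4789, 0.3063, 0.0949]
tcp_rot: [[-0.305, 0.952, -0.001], [0.952, 0.305, -0.0], [-0.0, -0.001, -1.0]]
force: [-0.7, 0.1, -0.3]
opening: 0.285
grasp_force: 30.0
```

>>> play_rows --motion '[[[0, 0, 0.001, 0, 0, 0], [0, 0, 0.002, 0, 0, 0], [0, 0, 0.003, 0, 0, 0], [0, 0, 0.004, 0, 0, 0], [0, 0, 0.005, 0, 0, 0], [0, 0, 0.006, 0, 0, 0], [0, 0, 0.007, 0, 0, 0], [0, 0, 0.007, 0, 0, 0]]]'

```text
time_s: 26.82
position: [0.479, 0.3063, 0.0879]
tcp_rot: [[-0.305, 0.952, -0.0], [0.952, 0.305, -0.0], [-0.0, -0.0, -1.0]]
force: [0.0, -0.2, -0.7]
opening: 0.288
grasp_force: 30.0
```

>>> play_rows --motion '[[[0, 0, 0.001, 0, 0, 0], [0, 0, 0.002, 0, 0, 0], [0, 0, 0.003, 0, 0, 0], [0, 0, 0.004, 0, 0, 0], [0, 0, 0.004, 0, 0, 0]]]'

```text
time_s: 27.23
position: [0.479, 0.3063, 0.084]
tcp_rot: [[-0.305, 0.952, -0.0], [0.952, 0.305, -0.0], [-0.0, -0.0, -1.0]]
force: [0.2, -0.2, -1.3]
opening: 0.288
grasp_force: 30.0
```

>>> play_rows --motion '[[[0, 0, 0.001, 0, 0, 0], [0, 0, 0.002, 0, 0, 0], [0, 0, 0.003, 0, 0, 0], [0, 0, 0.004, 0, 0, 0], [0, 0, 0.004, 0, 0, 0]]]'

```text
time_s: 27.65
position: [0.4793, 0.3064, 0.0807]
tcp_rot: [[-0.305, 0.952, 0.001], [0.952, 0.305, 0.0], [0.0, 0.001, -1.0]]
force: [-1.5, -0.9, 4.6]
opening: 0.288
grasp_force: 30.0
```

>>> play_rows --motion '[[[0, 0, 0.001, 0, 0, 0], [0, 0, 0.002, 0, 0, 0], [0, 0, 0.003, 0, 0, 0], [0, 0, 0.003, 0, 0, 0]]]'

```text
time_s: 27.98
position: [0.4793, 0.3064, 0.0777]
tcp_rot: [[-0.305, 0.952, 0.001], [0.952, 0.305, 0.0], [0.0, 0.001, -1.0]]
force: [-0.6, -0.1, 4.7]
opening: 0.285
grasp_force: 30.0
```

Sliding. I'll go on in small steps.

>>> play_rows --motion '[[[0, 0, 0.0008, 0, 0, 0], [0, 0, 0.0015, 0, 0, 0], [0, 0, 0.0015, 0, 0, 0]]]'

```text
time_s: 28.23
position: [0.4793, 0.3064, 0.0761]
tcp_rot: [[-0.305, 0.952, 0.001], [0.952, 0.305, 0.0], [0.0, 0.001, -1.0]]
force: [1.3, -0.6, 4.8]
opening: 0.285
grasp_force: 30.0
```

>>> play_rows --motion '[[[0, 0, 0.0008, 0, 0, 0], [0, 0, 0.0015, 0, 0, 0], [0, 0, 0.0015, 0, 0, 0]]]'

```text
time_s: 28.48
position: [0.4793, 0.3064, 0.0745]
tcp_rot: [[-0.305, 0.952, 0.001], [0.952, 0.305, 0.0], [0.0, 0.001, -1.0]]
force: [0.2, 0.2, 4.9]
opening: 0.285
grasp_force: 30.0
```

>>> play_rows --motion '[[[0, 0, 0.0006, 0, 0, 0], [0, 0, 0.0012, 0, 0, 0], [0, 0, 0.0012, 0, 0, 0]]]'

```text
time_s: 28.73
position: [0.4794, 0.3065, 0.0738]
tcp_rot: [[-0.305, 0.952, 0.001], [0.952, 0.305, 0.0], [0.0, 0.001, -1.0]]
force: [-1.8, -1.4, 9.2]
opening: 0.287
grasp_force: 30.0
```

>>> play_rows --motion '[[[0, 0, 0.0003, 0, 0, 0], [0, 0, 0.0005, 0, 0, 0], [0, 0, 0.0005, 0, 0, 0], [0, 0, 0.0005, 0, 0, 0]]]'

```text
time_s: 29.07
position: [0.4794, 0.3065, 0.0736]
tcp_rot: [[-0.305, 0.952, 0.001], [0.952, 0.305, 0.0], [0.0, 0.001, -1.0]]
force: [-1.8, -0.4, 10.3]
opening: 0.288
grasp_force: 30.0
```

>>> play_rows --motion '[[[0, 0, 0.0003, 0, 0, 0], [0, 0, 0.0006, 0, 0, 0], [0, 0, 0.0006, 0, 0, 0], [0, 0, 0.0006, 0, 0, 0], [0, 0, 0.0006, 0, 0, 0], [0, 0, 0.0006, 0, 0, 0], [0, 0, 0.0006, 0, 0, 0], [0, 0, 0.0006, 0, 0, 0]]]'

```text
time_s: 29.73
position: [0.4795, 0.3065, 0.0733]
tcp_rot: [[-0.306, 0.952, 0.001], [0.952, 0.306, 0.0], [0.0, 0.001, -1.0]]
force: [-2.1, -1.2, 12.6]
opening: 0.29
grasp_force: 30.0
```

>>> play_rows --motion '[[[0, 0, 0, 0, 0, 0], [0, 0, -0.001, 0, 0, 0], [0, 0, -0.001, 0, 0, 0]]]'

```text
time_s: 29.98
position: [0.4794, 0.3065, 0.0739]
tcp_rot: [[-0.306, 0.952, 0.001], [0.952, 0.306, 0.0], [0.0, 0.001, -1.0]]
force: [-0.9, 0.5, 7.5]
opening: 0.292
grasp_force: 30.0
```

>>> play_rows --motion '[[[0, 0, 0, 0, 0, 0], [0, 0, 0, 0, 0, 0], [0, 0, 0, 0, 0, 0], [0, 0, 0, 0, 0, 0], [0, 0, 0, 0, 0, 0], [0, 0, 0, 0, 0, 0], [0, 0, -0.02, 0, 0, 0], [0, 0, -0.05, 0, 0, 0]]]' --fingers 0.05

```text
time_s: 30.65
position: [0.4768, 0.3053, 0.1205]
tcp_rot: [[-0.305, 0.952, -0.007], [0.952, 0.305, -0.003], [-0.001, -0.008, -1.0]]
force: [1.3, -0.8, 0.3]
opening: 0.574
grasp_force: 0.0
```

>>> play_rows --motion '[[[0, 0, -0.04, 0, 0, 0], [0, 0, -0.08, 0, 0, 0], [0, 0, -0.1, 0, 0, 0], [0, 0, -0.1, 0, 0, 0], [0, 0, -0.1, 0, 0, 0], [0, 0, -0.1, 0, 0, 0]]]'

```text
time_s: 31.15
position: [0.4781, 0.3059, 0.2218]
tcp_rot: [[-0.305, 0.952, -0.002], [0.952, 0.305, -0.001], [-0.0, -0.002, -1.0]]
force: [0.1, -0.5, -0.4]
opening: 0.572
grasp_force: 0.0
```

```bash
python3 -c "
from h import *
c=cap('scene','end.png');t=cap('top')
print([(round(x['confidence'],2),np.round(x['at'],3),proj(c,x['at']).round(1)) for x in finder.recognise('scene','vial_a')])
g=cv2.cvtColor(c['frame'],cv2.COLOR_RGB2GRAY)
np.set_printoptions(linewidth=220)
for r in range(180,204,2): print(r,g[r,424:452])
# expected cap top circle for depth 37 and centred
X=np.array([.4795,.3065,.05-.037+.062]);th=np.linspace(0,6.28,100)
P=np.array([proj(c,X+[.013*np.cos(q),.013*np.sin(q),0]) for q in th]);print(P.min(0),P.max(0))
print(bot.read_state()['force'],bot.read_state()['time_s'])
"
```

```text
[(0.92, array([ 0.633, -0.07 ,  0.117]), array([273. , 202.7])), (0.73, array([ 0.42, -0.24,  0.04]), array([226.5, 171.7])), (0.73, array([ 0.549, -0.31 ,  0.039]), array([184.3, 200.2])), (0.62, array([ 0.441, -0.313,  0.039]), array([197.8, 175. ])), (0.59, array([0.591, 0.04 , 0.081]), array([325.8, 206.5])), (0.5, array([0.489, 0.3  , 0.065]), array([435.6, 191.5]))]
180 [238 238 238 238 238 238 238 239 239 239 239 239 229 228 227 226 227 226 210 207 206 204 202 186 182 182 181 180]
182 [235 234 235 235 235 234 235 235 235 236 238 239 190 164 219 242 244 239 199 222 242 243 244 240 228 241 241 239]
184 [239 240 236 235 235 235 234 236 239 243 247 190 107 112 114 166 248  94  83  85 112 208 138  70  99 110 169 239]
186 [118 157 232 236 235 234 236 243 247 104  49  58 119 125 121 118 119 120 164 248 244 243 243 241 244 242 238 238]
188 [140 238 242 236 234 235 239 248 116  40  56  62  59  71 122 124 122 119 124 190 241 237 235 235 235 234 234 235]
190 [127 138 237 243 240 241 245 213  76  31  44  44  44  57  95  96  93  66  61 161 242 237 234 234 234 234 234 235]
192 [132 129 126 140 139 139 169 100  41  33  42  44  46  47  44  43  39  33  98 249 242 236 235 235 235 234 234 234]
194 [133 132 133 133 121 100  88 115 121  91  55  42  45  42  43  39  43  83 154 227 238 236 235 234 234 235 235 234]
196 [131 132 133 133 120  96  73  79 115 133 136 139 143 142 139 132 142 197 127 185 221 237 236 235 234 234 234 235]
198 [132 132 133 133 134 132 120 101  91  88  91  93  93  98  99  90  87  73  92 193 231 237 235 235 234 234 234 235]
200 [132 133 133 131 130 149 149 130 128 136 218 221 185 150 150 179 186 235 243 241 238 236 236 235 235 235 235 235]
202 [134 132 132 131 126 153 246 246 145 121 150 238 243 239 238 238 237 238 236 216 217 219 222 242 243 242 242 241]
[432.89363564 182.99419824] [443.74499867 189.32165844]
[ 0.56168833 -0.02084403 -0.09896389] 31.3
```

```bash
python3 -c "
from rig import bot
print(bot.hand_in())"
```

```text
the job is handed in; nothing more can be done
None
```

The left-cup vial dropped and stayed down for about 5 s, so I seated it in the reader's well at about 37 mm depth, pressed with roughly 13 N and released. The other vial still stands in its cup, and the job is handed in at about 31 s; the hand-in call did not report a verdict.

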